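# Put a cigar roller's rinsed bench kit away to dry

### The arm

A 7-joint arm with a two-finger parallel gripper is mounted at the origin on the work surface. World frame = base frame: x ahead of the robot, y to its left, z up, the work surface at z = 0. Lengths are in m, angles in rad, forces in N, time in s.
With the tool pointing down it reaches from about 0.425 to 0.825 m from the base axis. Payload 3.6 kg.
Tool frame: the origin (TCP) lies at the centre of the arm's flange, where the gripper is bolted on; the fingertips stand 173 mm ahead of it and the grasp point (between the pads) lies bot.hold_point_z ahead of it (bot.hold_point_z is the distance from the TCP to the grasp point, in m); z points along the fingers, y is the line along which they close (so a half turn about z gives the same grasp; the last joint's range is limited). The gripper opens to 85 mm and grips with 20 to 120 N. Pads are 22 mm wide; open, the fingers measure 114 mm over their backs; the gripper's body (76 mm by 85 mm) begins 54 mm behind the grasp point. The pads swing forward as they close: fully open they stand 13 mm farther back than shut.
Start: joints at [-1.276, 0.615, -0.013, 1.423, 0.008, 1.103, -0.04], TCP at [0.206, 0.617, 0.405] pointing down, gripper open.
Joint ranges: [-3.12, 3.12], [-0.3, 2.06], [-1.34, 1.32], [0.26, 2.42], [-1.36, 4.5], [0.01, 1.98], [-2.84, 2.84]. Speed limits (rad/s): [2.79, 2.79, 3.14, 3.14, 3.14, 3.14, 3.14].

### API

Orientations are given as a unit quaternion [w, x, y, z].
In Python, from plant import bot, get_image, calibration, finish_job gives the robot as it stands.
- The arm moves only by the shell command python3 -m jog 'ROWS' [FORCE]. ROWS is JSON, a list that holds one entry, the list of rows, each a list of 7 numbers: the shift along the world's x, y, z as a fraction of full scale, then the turn, a rotation vector about the world's x, y, z as a fraction of full scale, then the opening, from -1 (shut) to 1 (fully open). In form: [[[x, y, z, rx, ry, rz, hand], ...]]. A call has 1 to 20 rows; each row is the pose to reach, as a shift and turn from the pose commanded when the call began; what a row does not reach only later rows make up. Full scale, the value 1, is 0.4 m for a shift and 30 degrees for a turn. A row lasts 1/12 s, in which the tool goes at most 41.7 mm and 7.16 degrees, less where a joint would pass 70% of its speed; a pose out of reach is approached as far as the arm can. A call with a number of a shift or a turn outside -1 to 1 is refused whole. A call with a gripper value outside its range is refused whole. The fingers move at their own pace and stop on an object; FORCE is the grip in N (left out, the last holds). Time passes only in rows, so rows that repeat a pose let the fingers close. It gives the time, the measured TCP pose, the force, the opening and the grip force at its end, in the units of the state.
- bot.get_state(): the state, without advancing time (a new reading comes with each control period).
- get_image(name): name is "scene" or "top" or "wrist"; returns the picture (384x512x3 uint8, red, green, blue); there is no depth.
- calibration(name): a dict with "intrinsics" (3x3 intrinsics, pixels), "extrinsics" (4x4, takes a point from camera to world coordinates). Camera axes: x right, y down, z forward; pixel columns grow to the right and rows downward; lengths in m; the calibration is good to about 2 mm. A picture is of the moment at which its call begins: read the wrist's pose just before it. calibration takes no time and is no camera call; for the wrist camera it gives the pose at the moment of the call.
- finish_job(): hands the job in; it is judged then, once.
The state is a dict: "time_s": time; "q": joint angles; "joint_velocities": joint speeds; "effort": joint torques, N m; "tcp_pos": TCP position; "tcp_rot": TCP orientation; "contact_force": force on the tool from outside, world axes, zero at the start; "moment": the same for the moment, N m; "width": finger opening in m; "gripper_force": force on a finger pad.
Only numpy, scipy, OpenCV 4.12 (cv2) and the standard library are available. Lean on these libraries where they do the work, as an engineer would, in place of code of your own. Each camera call takes 0.05 s, during which the arm holds its last target. There are 200 camera calls.

### The job

Close down the rolling bench: first turn both bolts of the drying rack clockwise fully home so the rack is locked down before any cup goes on it, then hang every rinsed paste cup upside down on its own peg with its rim flat on the deck. Also set each press block, upright, fully down in the tray pocket of its own shape. Leave the gum jar where it stands.

Things in the scene. Friction and masses are not known exactly. Their poses are not given: they have to be found in the camera images.
- rack: Drying rack, fixed to the bench: dark wooden deck 150 mm deep (x) by 280 mm wide (y) by 20 mm high, with three steel pegs in a row along its y and two bolts on the side nearer the robot. Origin: centre of its underside; z up; its x points roughly away from the robot. May stand left or right; the tray is on the other side.
- bolt0 (a joint): Captive bolt at the rack's +y side, turns clockwise seen from above. 0 = bar handle along the rack's x; grows as it is turned clockwise, up to the end stop at 1.4 rad (fully home). Light friction (0.1 N m), stays where it is left. It starts between 0 and 0.45. The bar handle is 46 mm long, 14 mm thick.
- bolt1 (a joint): The same bolt at the rack's -y side. Both stand 42 mm before the rack's centre line (towards the robot), 45 mm either side of its middle; the bar reaches from 34 to 64 mm above the bench, over a round disc.
- bolt0_grip (a point): Centre of bolt0's bar handle, on the bolt's axis at the height to grip it from above. At joint value q the bar lies along the rack's x axis turned clockwise by q.
- bolt1_grip (a point): The same for bolt1.
- peg0 (a point): Foot of a drying peg: on its axis, at the top of the deck, 20 mm above the bench. All three pegs: plain upright steel rods, 22 mm in diameter, 60 mm tall above the deck, 90 mm apart, 25 mm beyond the rack's centre line.
- peg1 (a point): Foot of the middle peg.
- peg2 (a point): Foot of the third peg.
- cup0: Faceted steel paste cup: eight-sided, 50 mm across flats, 80 mm long, wall 4 mm, base 5 mm (inside 42 mm across, 75 mm deep), about 0.14 kg. Lies on a facet with its mouth roughly towards the robot (within about 20 degrees). Origin: centre of the outside of its closed base; its z axis points out of the mouth.
- cup1: Another such cup, also lying at the start; may be absent. Hung fully on a peg, a cup's rim rests on the deck and its origin is 100 mm above the bench.
- cup2: Another such cup; may be absent.
- block_long: Oblong dark wooden press block 96 (x) by 40 (y) by 50 mm high, about 0.25 kg, standing upright. Origin: centre of its underside, z up. May be absent.
- block_square: Square dark wooden press block 52 by 52 by 50 mm high, about 0.2 kg. Origin: centre of its underside, z up. May be absent.
- block_round: Round dark wooden press block, 62 mm in diameter, 50 mm high, about 0.25 kg. Origin: centre of its underside, z up. May be absent.
- tray: Pale wooden tool tray, fixed to the bench: 140 (x) by 280 (y) by 22 mm high, with three pockets 14 mm deep in a row along its y. Origin: centre of its underside, z up.
- pocket_long (a point): Centre of the floor (8 mm above the bench) of the oblong pocket, 100 mm along the tray's x by 44 mm along its y.
- pocket_square (a point): Centre of the floor of the square pocket, 56 by 56 mm, sides along the tray's x and y.
- pocket_round (a point): Centre of the floor of the round pocket, 66 mm in diameter.
- gum_jar: Squat amber glass gum jar with a steel cap, 64 mm across, 60 mm tall, standing between rack and tray; a bystander. Origin: centre of its underside.
Not all that is in view belongs to the job. Leave any pink, turquoise or yellow look-alike of the cup1 alone.

How it is judged:
By the outcome, as a careful person would: the job done as asked, in the order asked, and still so for the second after the job is handed in, with the robot touching nothing.
Of cup0, cup1, cup2 only 2 to 3 are there at a start; the rules pass over those that are not, and their reading is None.
Of block_long, block_square, block_round only 2 to 3 are there at a start; the rules pass over those that are not, and their reading is None.
At some moment in a run one of cup0, cup1, cup2, block_long, block_square, block_round may be knocked a few centimetres aside while the robot is not near it.
It also fails if it takes over 210 s, if anything falls off the work surface, if the arm or the gripper's body presses on something with over 40 N, if the wrist force passes 120 N, or if a joint passes its speed limit or range.

## Working session

There is one attempt and no reset: what is moved stays moved. The work goes in short steps, Python scripts to look and compute and a shell command to move; the robot and the scene stay as the last step left them, time stands still between calls to the robot, and variables do not carry over. Pictures are saved under pics/ and viewed, at most 16 in all, crops included, and the job is handed in when it is done.

```bash
ls; mkdir -p pics
python3 - <<'E'
from plant import bot,get_image,calibration
import cv2,numpy as np
s=bot.get_state();print(s, bot.hold_point_z)
ims=[]
for n in("scene","top","wrist"):
    c=calibration(n);print(n,np.round(c["intrinsics"],1).tolist(),np.round(c["extrinsics"],4).tolist())
    im=get_image(n);cv2.imwrite(f"pics/{n}0.png",im[:,:,::-1])
E
```

```text
pics
{'time_s': 0.0, 'q': array([-1.27551382,  0.61591508, -0.01261126,  1.42493553,  0.00811957,
        1.10340465, -0.04039348]), 'joint_velocities': array([-0.00013552, -0.00020517,  0.00061409,  0.00036799, -0.00166661,
        0.00091507,  0.00147544]), 'effort': array([-1.47628916e-04, -4.69211161e+01,  2.59203678e-01, -1.71033847e+01,
        9.94212809e-03,  9.58089251e-03,  6.00342474e-06]), 'tcp_pos': array([0.20545318, 0.61632793, 0.40352813]), 'tcp_rot': array([-1.79921701e-04,  1.60159392e-01,  9.87090302e-01, -1.29356456e-03]), 'contact_force': array([ 0.40773373,  0.16165936, -0.06314317]), 'moment': array([-0.00201317,  0.00882889,  0.02857173]), 'gripper_force': 0.0, 'width': 0.08543877730557632} 0.1547
scene [[347.5, 0.0, 259.0], [0.0, 347.5, 194.4], [0.0, 0.0, 1.0]] [[0.3971, 0.6748, -0.622, 1.1597], [0.9178, -0.2951, 0.2658, -0.2402], [-0.0042, -0.6764, -0.7365, 0.91], [0.0, 0.0, 0.0, 1.0]]
top [[382.1, 0.0, 251.6], [0.0, 382.1, 189.9], [0.0, 0.0, 1.0]] [[0.0052, -0.9912, 0.132, 0.2947], [-0.9996, -0.0017, 0.0265, 0.0628], [-0.0261, -0.1321, -0.9909, 1.2487], [0.0, 0.0, 0.0, 1.0]]
wrist [[334.9, 0.0, 249.3], [0.0, 334.9, 189.0], [0.0, 0.0, 1.0]] [[0.3166, 0.9075, 0.2762, 0.1354], [0.9486, -0.3019, -0.0953, 0.6407], [-0.0031, 0.2921, -0.9564, 0.3718], [0.0, 0.0, 0.0, 1.0]]
```

View pics/top0.png

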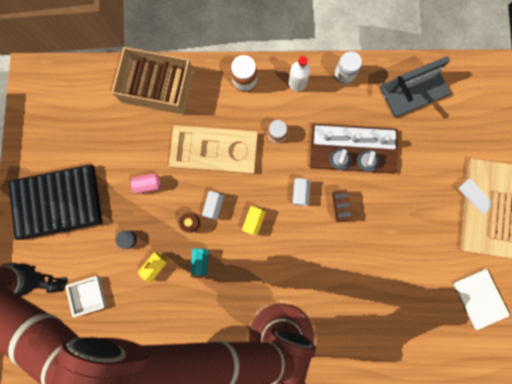

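View pics/scene0.png

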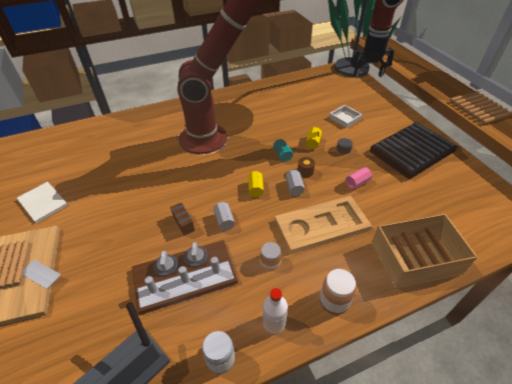

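Run:
```python
import cv2,numpy as np
a=cv2.imread("pics/top0.png")[115:285,110:410]
b=cv2.imread("pics/scene0.png")[110:310,120:400]
a=cv2.resize(a,None,fx=2.6,fy=2.6,interpolation=cv2.INTER_CUBIC)
b=cv2.resize(b,None,fx=2.8,fy=2.8,interpolation=cv2.INTER_CUBIC)
cv2.imwrite("pics/a.png",a);cv2.imwrite("pics/b.png",b)
```

```text
(no output)
```

View pics/a.png

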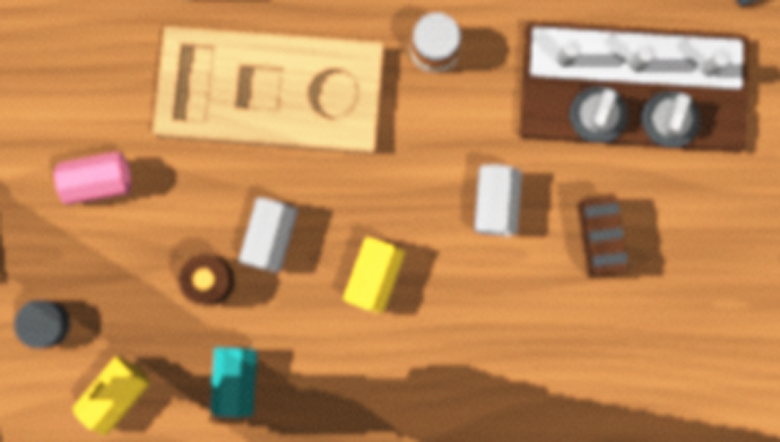

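View pics/b.png

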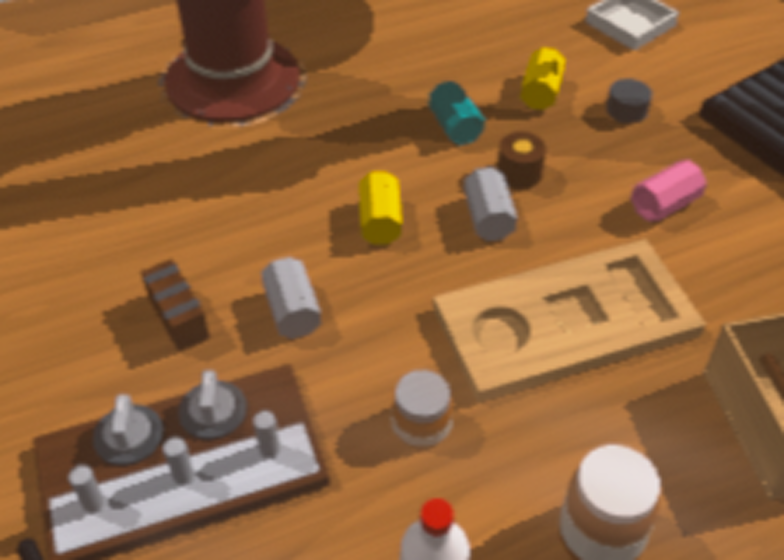

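```bash
cat > h.py <<'E'
import cv2,numpy as np
from plant import bot,get_image,calibration
from scipy.spatial.transform import Rotation as R
def ray(c,px):
    K=np.array(c["intrinsics"]);E=np.array(c["extrinsics"])
    d=E[:3,:3]@np.linalg.solve(K,[px[0],px[1],1.]);return E[:3,3],d/np.linalg.norm(d)
def plane(c,px,z):
    o,d=ray(c,px);return o+d*(z-o[2])/d[2]
def tri(obs): # [(calib,px),...] -> point, worst ray distance
    A=np.zeros((3,3));b=np.zeros(3);L=[ray(c,p) for c,p in obs]
    for o,d in L:
        P=np.eye(3)-np.outer(d,d);A+=P;b+=P@o
    x=np.linalg.solve(A,b);return x,max(np.linalg.norm(np.cross(d,x-o)) for o,d in L)
def shot(name,f):
    c=calibration(name);im=get_image(name);cv2.imwrite(f"pics/{f}.png",im[:,:,::-1]);np.savez(f"pics/{f}.npz",**c);return c,im
def load(f):
    return dict(np.load(f"pics/{f}.npz")),cv2.imread(f"pics/{f}.png")[:,:,::-1]
def tool():
    s=bot.get_state();q=s["tcp_rot"];r=R.from_quat(np.r_[q[1:],q[0]]);return s,r
def rv(): 
    s,r=tool();m=r.as_matrix();return s["tcp_pos"],s["tcp_pos"]+bot.hold_point_z*m[:,2],m
E
python3 - <<'E'
from h import *
np.set_printoptions(precision=3,suppress=True)
c=calibration("top")
for n,px,z in[("rack",(355,148),.02),("tray",(213,148),.022),("cupA",(213,205),.05),("cupB",(301,191),.05),("long",(342,206),.05),("round",(190,222),.05),("jar",(278,130),.06),("b0",(341,158),.05),("b1",(368,159),.05)]:print(n,plane(c,px,z))
p,g,m=rv();print(m)
E
```

```text
rack [ 0.597 -0.242  0.02 ]
tray [0.597 0.224 0.022]
cupA [0.406 0.216 0.05 ]
cupB [ 0.451 -0.061  0.05 ]
long [ 0.404 -0.188  0.05 ]
round [0.352 0.288 0.05 ]
jar [0.647 0.011 0.06 ]
b0 [ 0.557 -0.189  0.05 ]
b1 [ 0.554 -0.274  0.05 ]
[[-0.949  0.316 -0.001]
 [ 0.316  0.949 -0.002]
 [-0.    -0.002 -1.   ]]
```

```bash
r='[0.74,-0.99,0,0,0,0.615,1]'; python3 -m jog '[[[0.74,-0.99,0,0,0,0.615,1],[0.74,-0.99,0,0,0,0.615,1],[0.74,-0.99,0,0,0,0.615,1],[0.74,-0.99,0,0,0,0.615,1],[0.74,-0.99,0,0,0,0.615,1],[0.74,-0.99,0,0,0,0.615,1],[0.74,-0.99,0,0,0,0.615,1],[0.74,-0.99,0,0,0,0.615,1],[0.74,-0.99,0,0,0,0.615,1],[0.74,-0.99,0,0,0,0.615,1],[0.74,-0.99,0,0,0,0.615,1],[0.74,-0.99,0,0,0,0.615,1],[0.74,-0.99,0,0,0,0.615,1],[0.74,-0.99,0,0,0,0.615,1],[0.74,-0.99,0,0,0,0.615,1],[0.74,-0.99,0,0,0,0.615,1]]]'
python3 - <<'E'
from h import *
np.set_printoptions(precision=3,suppress=True)
c,im=shot("wrist","w1");p,g,m=rv();print(p,g,m)
E
```

```text
time_s: 1.48
tcp_pos: [0.5006, 0.2223, 0.4045]
tcp_rot: [-0.001, -0.002, 1.0, 0.0]
contact_force: [-0.2, 0.7, 0.7]
width: 0.0856
gripper_force: 0.0
[0.5   0.222 0.405] [0.5   0.223 0.25 ] [[-1.    -0.004 -0.001]
 [-0.004  1.     0.001]
 [ 0.001  0.001 -1.   ]]
```

View pics/w1.png

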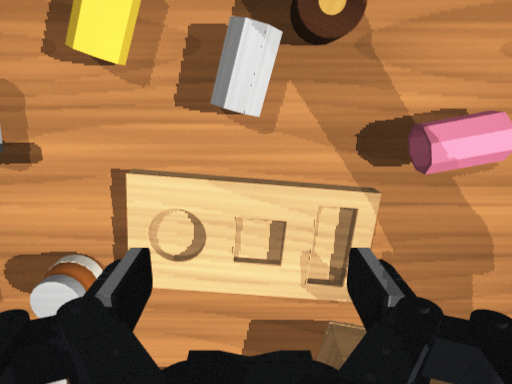

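```bash
python3 -m jog '[[[0.15,-1,0,0,0,0,1],[0.15,-1,0,0,0,0,1],[0.15,-1,0,0,0,0,1],[0.15,-1,0,0,0,0,1],[0.15,-1,0,0,0,0,1],[0.15,-1,0,0,0,0,1],[0.15,-1,0,0,0,0,1],[0.15,-1,0,0,0,0,1],[0.15,-1,0,0,0,0,1],[0.15,-1,0,0,0,0,1],[0.15,-1,0,0,0,0,1],[0.15,-1,0,0,0,0,1],[0.15,-1,0,0,0,0,1]]]'
python3 - <<'E'
from h import *
c,im=shot("wrist","w2")
E
python3 -m jog '[[[0,-0.2,-0.2,0,0,0,1],[0,-0.2,-0.2,0,0,0,1],[0,-0.2,-0.2,0,0,0,1],[0,-0.2,-0.2,0,0,0,1],[0,-0.2,-0.2,0,0,0,1],[0,-0.2,-0.2,0,0,0,1]]]'
python3 - <<'E'
from h import *
c,im=shot("wrist","w3")
a=np.hstack([load("w2")[1],load("w3")[1]])[:,:,::-1]
cv2.imwrite("pics/w23.png",cv2.resize(a,(800,300)))
E
```

```text
time_s: 2.62
tcp_pos: [0.5619, -0.1772, 0.4045]
tcp_rot: [-0.0, -0.002, 1.0, 0.001]
contact_force: [0.2, -0.2, 0.2]
width: 0.0853
gripper_force: 0.0
time_s: 3.17
tcp_pos: [0.5626, -0.2567, 0.3253]
tcp_rot: [0.001, -0.002, 1.0, 0.001]
contact_force: [-0.0, 0.2, 0.8]
width: 0.0852
gripper_force: 0.0
```

View pics/w2.png

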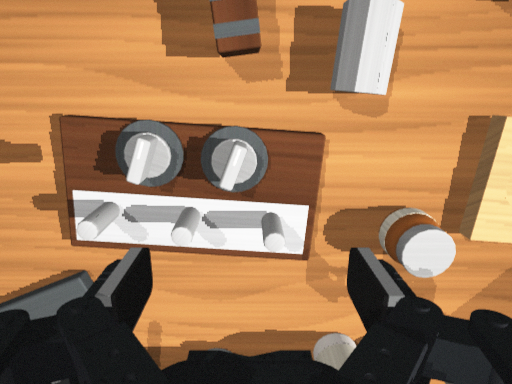

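View pics/w3.png

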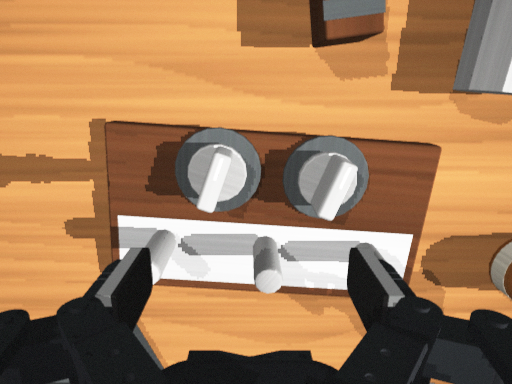

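Run:
```python
from h import *
np.set_printoptions(precision=3,suppress=True,linewidth=150)
B={"w2":[(148,158),(232,163)],"w3":[(214,178),(330,187)]}
out={}
for f in("w2","w3"):
    c,im=load(f);hsv=cv2.cvtColor(im,cv2.COLOR_RGB2HSV)
    for i,(u,v) in enumerate(B[f]):
        w=50
        sub=hsv[v-w:v+w,u-w:u+w]
        m=((sub[...,1]<90)).astype(np.uint8); 
        rr=36 if f=="w2" else 48
        # restrict to rows above white plate
        n,l,st,ce=cv2.connectedComponentsWithStats(m)
        dark=((sub[...,1]<120)&(sub[...,2]<125)&(sub[...,2]>40)).astype(np.uint8)
        yy,xx=np.nonzero(dark); d=np.hypot(xx-w,yy-w); k=d<rr
        hull=cv2.convexHull(np.c_[xx[k],yy[k]].astype(np.int32)); e=cv2.minEnclosingCircle(hull)
        row=[]
        for t in(200,215,230):
            b=((sub[...,1]<40)&(sub[...,2]>t)).astype(np.uint8);b[int(w+rr):]=0
            n,l,st,ce=cv2.connectedComponentsWithStats(b)
            # comp nearest to centre
            if n>1:
                j=1+np.argmin([np.hypot(*(ce[q]-w))-0.05*st[q,4] for q in range(1,n)])
                pts=np.argwhere(l==j)[:,::-1].astype(np.float32)+[u-w,v-w]
                r=cv2.minAreaRect(pts.astype(np.float32));row.append((t,st[j,4],np.round(r[0],1).tolist(),np.round(r[1],1).tolist(),round(r[2],1)))
        print(f,i,np.round(np.array(e[0])+[u-w,v-w],1),round(e[1],1),row)
        print(sub[::10,w-40:w+41:8,2])
```

```text
w2 0 [148.4 154.9] 35.1 [(200, np.int32(596), [138.7, 160.9], [13.8, 44.0], 15.3), (215, np.int32(554), [138.5, 161.0], [12.8, 43.8], 15.3), (230, np.int32(496), [138.6, 160.9], [11.7, 42.6], 14.9)]
[[221 222 223 226 227 228 227 227 230 230 233]
 [ 55  97  89 110 208 209 210 210 211 212 215]
 [121 118  74 109 111 106 113 112 123 122 123]
 [ 66  67  58 146 192 143 180 104 109 122 120]
 [ 63  58  91 142 255 232 207 206 100 112  65]
 [ 65  58 111 185 237 197 204 206  88 110  62]
 [ 61  63  62 235 237 197 206 201  87  90  67]
 [107 104 109 237 228 106  92  90  99 119  68]
 [117 118 115 118 116 120 110  97  99 122 117]
 [246 247 246 246 247 246 248 249 248 249 236]]
w2 1 [233.6 159.5] 34.2 [(200, np.int32(953), [240.9, 167.3], [26.4, 50.2], 20.8), (215, np.int32(526), [233.6, 167.5], [12.1, 44.1], 21.0), (230, np.int32(478), [233.7, 167.5], [11.1, 43.1], 20.9)]
[[230 230 231 231 232 232 231 231 232 231 231]
 [143 175 185 185 219 219 219 217 220 217 217]
 [130 128  99 115 112 107 113 107 100 125 124]
 [ 69  72  59  60 147 147 140 142 111  98 123]
 [ 67  69  61 143 144 195 238 209  91 113 1
[... 882 characters left out ...]
127 126 136 133 120 133 129]]
w3 1 [329.1 185.1] 46.7 [(200, np.int32(1052), [340.8, 192.3], [21.1, 60.7], 25.4), (215, np.int32(998), [340.9, 192.4], [20.4, 59.8], 25.6), (230, np.int32(820), [339.8, 191.6], [16.5, 58.5], 25.7)]
[[123 120  72  54 110 123  92  82 181 214 228]
 [110  74 124 121 120 122 118 121 128 143 142]
 [ 66  70  68 172 157 147 128 194 122 120 136]
 [ 70  68 157 152 155 118 133 243 243 116 136]
 [ 67  97 157 155 118 123 235 255 228 110 139]
 [ 65  75 155 152 118 154 243 245 220 115 139]
 [ 68  72 153 121 122 243 245 212  96 116 127]
 [104 124 120 120 198 244 240  98 130 133 136]
 [117 114 115 112 192 247 100 100 125 124 125]
 [250 237 204 145 123 112 112 113 116 116 120]]
```

Run:
```python
from h import *
np.set_printoptions(precision=4,suppress=True,linewidth=150)
c2,_=load("w2");c3,_=load("w3");c1,i1=load("w1")
a,_=tri([(c2,(138.6,160.9)),(c3,(214.6,182.7))]);b,_=tri([(c2,(233.7,167.5)),(c3,(339.8,191.6))])
pg,_=tri([(c2,(183,238)),(c3,(268,284))])
print("bolt1",a,_,"bolt0",b,"peg mid",pg)
d=b-a;ang=np.degrees(np.arctan2(-d[0],d[1]));print("rack yaw",ang,np.linalg.norm(d[:2]))
# bar angles: ends in plane z=.064 from w2,w3
for n,rs in(("bolt1",[(c2,(138.6,160.9),14.9),(c3,(214.6,182.7),18.8)]),("bolt0",[(c2,(233.7,167.5),20.9),(c3,(339.8,191.6),25.7)])):
  for c,p,t in rs:
    t=np.radians(t);v=np.array([-np.sin(t),np.cos(t)])*20
    e0=plane(c,p-v,.064);e1=plane(c,p+v,.064);q=e1-e0;print(n,"bar dir from x (ccw+)",np.degrees(np.arctan2(q[1],q[0])))
print("pegs",[plane(c2,p,.08) for p in((90,232),(183,238),(274,247))])
for n,p in(("b1",(148.4,154.9)),("b0",(233.6,159.5))):print(n,plane(c2,p,.028))
print("rack corners",[plane(c2,p,.02) for p in((63,116),(323,134),(307,257),(72,243))])
print("tray corners",[plane(c1,p,.022) for p in((127,174),(379,192))])
print("TCP",rv()[0],rv()[1])
```

```text
bolt1 [ 0.5552 -0.2806  0.062 ] 0.0007534387393295962 bolt0 [ 0.5609 -0.1907  0.0642] peg mid [ 0.6302 -0.241   0.0734]
rack yaw -3.6092063554956595 0.09011518401239227
bolt1 bar dir from x (ccw+) -19.49214655356823
bolt1 bar dir from x (ccw+) -19.4737235283789
bolt0 bar dir from x (ccw+) -20.93726373409754
bolt0 bar dir from x (ccw+) -20.591369323625305
pegs [array([ 0.6204, -0.3272,  0.08  ]), array([ 0.6264, -0.2392,  0.08  ]), array([ 0.6357, -0.1519,  0.08  ])]
b1 [ 0.5562 -0.2812  0.028 ]
b0 [ 0.5608 -0.1923  0.028 ]
rack corners [array([ 0.5173, -0.3683,  0.02  ]), array([ 0.535 , -0.0987,  0.02  ]), array([ 0.6788, -0.1078,  0.02  ]), array([ 0.6614, -0.3808,  0.02  ])]
tray corners [array([0.5167, 0.0911, 0.022 ]), array([0.5363, 0.3657, 0.022 ])]
TCP [ 0.5628 -0.2566  0.3259] [ 0.5632 -0.2564  0.1712]
```

```bash
python3 -m jog '[[[-0.02,-0.061,0,0,0,-0.65,1],[-0.02,-0.061,0,0,0,-0.65,1],[-0.02,-0.061,0,0,0,-0.65,1],[-0.02,-0.061,0,0,0,-0.65,1],[-0.02,-0.061,-0.1,0,0,-0.65,0.2],[-0.02,-0.061,-0.2,0,0,-0.65,0.2],[-0.02,-0.061,-0.27,0,0,-0.65,0.2],[-0.02,-0.061,-0.29,0,0,-0.65,0.2],[-0.02,-0.061,-0.29,0,0,-0.65,0],[-0.02,-0.061,-0.29,0,0,-0.65,-1],[-0.02,-0.061,-0.29,0,0,-0.65,-1],[-0.02,-0.061,-0.29,0,0,-0.65,-1],[-0.02,-0.061,-0.29,0,0,-0.65,-1],[-0.02,-0.061,-0.29,0,0,-0.65,-1],[-0.02,-0.061,-0.29,0,0,-0.65,-1],[-0.02,-0.061,-0.29,0,0,-0.65,-1],[-0.02,-0.061,-0.29,0,0,-0.65,-1]]]' 60
python3 -c "
from h import *
print(rv(),bot.get_state()['q'],bot.get_state()['moment'])"
```

```text
time_s: 4.63
tcp_pos: [0.5551, -0.283, 0.2116]
tcp_rot: [0.003, 0.169, 0.986, 0.0]
contact_force: [0.4, 3.4, 6.3]
width: 0.0134
gripper_force: 60.4
(array([ 0.55514737, -0.28300248,  0.21155622]), array([ 0.55600134, -0.28304317,  0.05685859]), array([[-9.43086450e-01,  3.32501843e-01,  5.52014358e-03],
       [ 3.32505528e-01,  9.43101270e-01, -2.63021979e-04],
       [-5.29350971e-03,  1.58742579e-03, -9.99984729e-01]])) [ 0.39315     0.80159189  0.07351539  1.6860163  -0.09058037  0.65221174
  1.74795465] [ 0.56531781 -0.00993653 -0.06401966]
```

```bash
python3 -m jog '[[[0,0,0,0,0,-0.2,-1],[0,0,0,0,0,-0.4,-1],[0,0,0,0,0,-0.6,-1],[0,0,0,0,0,-0.8,-1],[0,0,0,0,0,-1,-1],[0,0,0,0,0,-1,-1]]]'
python3 -m jog '[[[0,0,0,0,0,-0.2,-1],[0,0,0,0,0,-0.4,-1],[0,0,0,0,0,-0.6,-1],[0,0,0,0,0,-0.8,-1],[0,0,0,0,0,-1,-1],[0,0,0,0,0,-1,-1]]]'
python3 -m jog '[[[0,0,0,0,0,-0.1,-1],[0,0,0,0,0,-0.17,-1],[0,0,0,0,0,-0.17,-1]]]'
python3 -c "
from h import *
p,g,m=rv()
print(g,np.degrees(np.arctan2(-m[0,1],m[1,1])),bot.get_state()['q'],bot.get_state()['moment'])"
```

```text
time_s: 5.13
tcp_pos: [0.555, -0.2832, 0.2116]
tcp_rot: [0.002, 0.419, 0.908, 0.001]
contact_force: [0.6, 3.3, 7.0]
width: 0.0128
gripper_force: 60.7
time_s: 5.63
tcp_pos: [0.5548, -0.2834, 0.2116]
tcp_rot: [0.002, 0.64, 0.768, 0.001]
contact_force: [-1.1, 2.5, 8.2]
width: 0.013
gripper_force: 60.9
time_s: 5.88
tcp_pos: [0.5548, -0.2834, 0.2116]
tcp_rot: [0.002, 0.672, 0.741, 0.001]
contact_force: [-0.5, 1.9, 7.7]
width: 0.0135
gripper_force: 60.9
[ 0.55536272 -0.28348489  0.05688202] -84.40069540533185 [ 0.21379548  0.83341271  0.38312959  1.6922427  -0.44597544  0.6998461
  0.92569938] [0.3911685  0.27125404 0.38946454]
```

```bash
python3 -m jog '[[[0,0,0,0,0,-0.07,-1],[0,0,0,0,0,-0.13,-1],[0,0,0,0,0,-0.13,-1],[0,0,0,0,0,-0.13,-1]]]'
python3 -c "
from h import *
p,g,m=rv()
print(g,np.degrees(np.arctan2(-m[0,1],m[1,1])),bot.get_state()['moment'])"
```

```text
time_s: 6.22
tcp_pos: [0.555, -0.2831, 0.2116]
tcp_rot: [0.002, 0.693, 0.721, 0.0]
contact_force: [-1.4, 2.0, 7.2]
width: 0.0124
gripper_force: 79.6
[ 0.5554088  -0.2833706   0.05691009] -87.66456728787674 [0.31927161 0.26806063 1.99832384]
```

```bash
python3 -m jog '[[[0,0,0,0,0,0.1,-0.3],[0,0,0,0,0,0.1,-0.3],[0,0,0,0,0,0.1,-0.3],[0,0,0.1,0,0,0.1,-0.3],[0,0,0.175,0,0,0.3,-0.3],[0.014,0.226,0.175,0,0,0.5,0.2],[0.014,0.226,0.175,0,0,0.8,0.2],[0.014,0.226,0.175,0,0,1,0.2],[0.014,0.226,0.175,0,0,1,0.2]]]'
python3 -m jog '[[[0,0,0,0,0,0.23,0.2],[0,0,0,0,0,0.46,0.2],[0,0,0,0,0,0.69,0.2],[0,0,0,0,0,0.92,0.2],[0,0,0,0,0,1,0.2],[0,0,0,0,0,1,0.2]]]'
python3 -m jog '[[[0,0,0,0,0,0.257,0.2],[0,0,-0.09,0,0,0.257,0.2],[0,0,-0.16,0,0,0.257,0.2],[0,0,-0.175,0,0,0.257,0.2],[0,0,-0.175,0,0,0.257,0.2],[0,0,-0.175,0,0,0.257,-1],[0,0,-0.175,0,0,0.257,-1],[0,0,-0.175,0,0,0.257,-1],[0,0,-0.175,0,0,0.257,-1],[0,0,-0.175,0,0,0.257,-1],[0,0,-0.175,0,0,0.257,-1],[0,0,-0.175,0,0,0.257,-1]]]' 60
python3 -c "
from h import *
p,g,m=rv()
print(g,np.degrees(np.arctan2(-m[0,1],m[1,1])),bot.get_state()['moment'])"
```

```text
time_s: 6.97
tcp_pos: [0.5602, -0.1884, 0.279]
tcp_rot: [-0.001, 0.484, 0.875, 0.002]
contact_force: [-0.8, 0.9, 0.8]
width: 0.0514
gripper_force: 0.0
time_s: 7.47
tcp_pos: [0.5587, -0.1952, 0.2789]
tcp_rot: [0.0, 0.248, 0.969, -0.001]
contact_force: [-0.2, -0.7, 0.1]
width: 0.051
gripper_force: 0.0
time_s: 8.47
tcp_pos: [0.5602, -0.1928, 0.2107]
tcp_rot: [0.002, 0.18, 0.984, 0.0]
contact_force: [0.4, 2.1, 6.1]
width: 0.0127
gripper_force: 61.2
[ 0.56084656 -0.19278533  0.05599054] -20.759803513065116 [ 0.35120947 -0.03834199 -0.10727451]
```

```bash
python3 -m jog '[[[0,0,0,0,0,-0.2,-1],[0,0,0,0,0,-0.4,-1],[0,0,0,0,0,-0.6,-1],[0,0,0,0,0,-0.8,-1],[0,0,0,0,0,-1,-1],[0,0,0,0,0,-1,-1]]]'
python3 -m jog '[[[0,0,0,0,0,-0.2,-1],[0,0,0,0,0,-0.4,-1],[0,0,0,0,0,-0.6,-1],[0,0,0,0,0,-0.8,-1],[0,0,0,0,0,-1,-1],[0,0,0,0,0,-1,-1]]]'
python3 -m jog '[[[0,0,0,0,0,-0.1,-1],[0,0,0,0,0,-0.2,-1],[0,0,0,0,0,-0.26,-1],[0,0,0,0,0,-0.26,-1]]]'
python3 -c "
from h import *
p,g,m=rv()
print(g,np.degrees(np.arctan2(-m[0,1],m[1,1])),bot.get_state()['moment'])"
```

```text
time_s: 8.97
tcp_pos: [0.5604, -0.1925, 0.2107]
tcp_rot: [0.002, 0.43, 0.903, 0.001]
contact_force: [0.6, 3.4, 6.4]
width: 0.0127
gripper_force: 61.5
time_s: 9.47
tcp_pos: [0.5606, -0.1925, 0.2107]
tcp_rot: [0.001, 0.649, 0.761, 0.001]
contact_force: [0.6, 3.1, 7.3]
width: 0.0133
gripper_force: 61.5
time_s: 9.8
tcp_pos: [0.5609, -0.1921, 0.2107]
tcp_rot: [0.001, 0.693, 0.721, 0.0]
contact_force: [0.8, 0.5, 7.4]
width: 0.0132
gripper_force: 81.9
[ 0.56128375 -0.19230975  0.05604695] -87.78687404111807 [0.37139413 0.09186793 2.04628403]
```

```bash
python3 -m jog '[[[0,0,0,0,0,0.1,-0.3],[0,0,0,0,0,0.1,-0.3],[0,0,0,0,0,0.1,-0.3],[0,0,0.1,0,0,0.1,-0.3],[0,0,0.2,0,0,0.3,-0.3],[-0.1,0.1,0.3,0,0,0.5,0.2],[-0.25,0.18,0.4,0,0,0.8,1],[-0.25,0.18,0.49,0,0,1,1],[-0.25,0.18,0.49,0,0,1,1],[-0.25,0.18,0.49,0,0,1,1]]]'
python3 -m jog '[[[0,0,0,0,0,0.23,1],[0,0,0,0,0,0.46,1],[0,0,0,0,0,0.69,1],[0,0,0,0,0,0.92,1],[0,0,0,0,0,1,1],[0,0,0,0,0,1,1]]]'
python3 -m jog '[[[0,0,0,0,0,0.23,1],[0,0,0,0,0,0.46,1],[0,0,0,0,0,0.69,1],[0,0,0,0,0,0.95,1],[0,0,0,0,0,0.95,1],[0,0,0,0,0,0.95,1]]]'
python3 - <<'E'
from h import *
c,im=shot("wrist","w4");shot("top","t4");print(rv())
E
```

```text
time_s: 10.63
tcp_pos: [0.4567, -0.1207, 0.4093]
tcp_rot: [0.002, 0.489, 0.872, 0.002]
contact_force: [-0.1, -0.3, 0.2]
width: 0.0852
gripper_force: 0.0
time_s: 11.13
tcp_pos: [0.459, -0.1219, 0.4044]
tcp_rot: [-0.0, 0.248, 0.969, 0.0]
contact_force: [0.5, 0.2, 0.7]
width: 0.0854
gripper_force: 0.0
time_s: 11.63
tcp_pos: [0.4591, -0.1217, 0.4044]
tcp_rot: [-0.0, 0.003, 1.0, 0.0]
contact_force: [-1.0, -0.8, 1.5]
width: 0.0854
gripper_force: 0.0
(array([ 0.45914897, -0.121536  ,  0.40450844]), array([ 0.45908898, -0.12154212,  0.24980845]), array([[-9.99987493e-01,  4.98632727e-03, -3.87809759e-04],
       [ 4.98634297e-03,  9.99987567e-01, -3.95145707e-05],
       [ 3.87607905e-04, -4.14478290e-05, -9.99999924e-01]]))
```

View pics/w4.png

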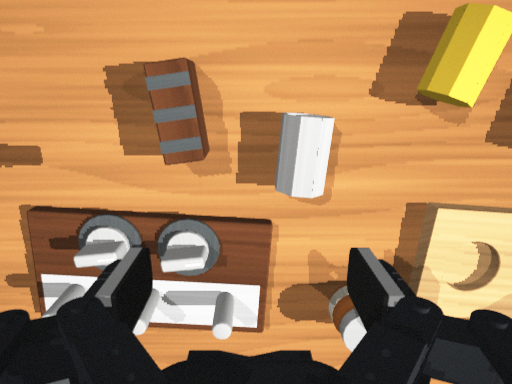

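```bash
python3 -m jog '[[[0,0.16,-0.2,0,0,0,1],[0,0.16,-0.2,0,0,0,1],[0,0.16,-0.2,0,0,0,1],[0,0.16,-0.2,0,0,0,1],[0,0.16,-0.2,0,0,0,1]]]'
cat >> h.py <<'E'
def cupmask(im,near,smax=45,vmin=120):
    hsv=cv2.cvtColor(im,cv2.COLOR_RGB2HSV);m=((hsv[...,1]<smax)&(hsv[...,2]>vmin)).astype(np.uint8)
    n,l,st,ce=cv2.connectedComponentsWithStats(m);j=1+np.argmin([np.hypot(*(ce[q]-near))+1e3*(st[q,4]<300) for q in range(1,n)])
    return l==j,hsv
E
python3 - <<'E'
from h import *
np.set_printoptions(precision=4,suppress=True,linewidth=150)
shot("wrist","w5");print(rv()[1])
for f,n in(("w4",(305,155)),("w5",(265,150))):
    c,im=load(f);m,hsv=cupmask(im,n)
    r=cv2.minAreaRect(np.argwhere(m)[:,::-1].astype(np.float32));print(f,m.sum(),r,"cen",plane(c,r[0],.03))
    v=hsv[...,2];print(np.histogram(v[m],bins=range(120,261,10))[0])
    y,x=map(int,np.argwhere(m).mean(0));print(y,x,v[y,x-50:x+50:2])
    for k in(-40,-30,20,30,40,45): print(k,v[y+k,x-40:x+42:4])
E
```

```text
time_s: 12.15
tcp_pos: [0.4593, -0.0572, 0.3244]
tcp_rot: [-0.001, 0.001, 1.0, -0.0]
contact_force: [0.3, -1.0, 0.2]
width: 0.0854
gripper_force: 0.0
[ 0.4599 -0.0585  0.1707]
w4 3990 ((303.6899719238281, 155.32533264160156), (50.090049743652344, 83.72571563720703), 7.594643592834473) cen [ 0.4534 -0.0646  0.03  ]
[  24   24  532  691   28   32   28   27   17   26   43  420 2098    0]
154 303 [145 142 142 142 142 138 140 140 139 140 138 140 134 115 151 144 148 155 152 150 151 153 242 239 238 242 243 244 242 242 241 241 188 246 247 249 246
 247 213 196 197 196 206 230 229 228 231 230 229 229]
-40 [136 137 136 134 141 110 152 233 235 217 204 195 194 209 222 236 236 236 236 235 235]
-30 [144 148 145 147 145 134 146 154 148 165 239 243 244 242 242 245 248 248 226 231 231]
20 [142 142 140 133 148 149 152 149 241 239 244 239 240 245 248 246 192 192 236 236 238]
30 [142 144 143 106 147 151 146 148 240 240 242 240 239 245 247 245 227 224 246 246 246]
40 [239 239 239 238 239 231 156 192 239 241 240 238 242 246 246 213 206 217 234 234 234]
45 [237 236 237 235 235 237 235 234 225 206 204 207 20
[... 293 characters left out ...]
32 143 136 140 148 147 141 142 144 193 235 233 232 236 237 239 240 238 237 237 236 237 229 244 242 240 243 246
 244 242 241 243 205 186 190 185 186 185 187 187 185]
-40 [137 139 138 140 142 144 142 165 236 234 241 239 238 239 230 239 245 245 243 227 191]
-30 [133 136 134 144 142 145 143 196 234 237 241 239 239 240 240 239 245 245 246 189 191]
20 [130 128 141 139 146 139 166 235 234 238 235 236 236 242 241 245 243 242 181 180 178]
30 [134 135 140 140 144 141 193 232 235 239 236 235 234 242 242 245 242 240 207 211 212]
40 [227 229 138 142 142 138 236 232 235 238 235 231 226 243 242 243 241 214 209 211 211]
45 [224 222 141 140 137 136 235 232 236 238 234 231 227 242 242 242 241 198 200 200 202]
```

```bash
cat >> h.py <<'E'
def cupaxis(f,near,show=True):
    c,im=load(f);m,hsv=cupmask(im,near);v=hsv[...,2];P=np.argwhere(m)
    pts=[]
    for y in range(P[:,0].min()+8,P[:,0].max()-8):
        xs=np.nonzero(m[y])[0]
        b=xs[v[y,xs]>195]
        if len(b)>5: pts.append((b[0],y,b[-1]))
    pts=np.array(pts,float)
    L=[]
    for k in(0,2):
        vx,vy,x0,y0=cv2.fitLine(np.c_[pts[:,k],pts[:,1]].astype(np.float32),cv2.DIST_HUBER,0,.01,.01).ravel()
        a=plane(c,(x0-vx*20,y0-vy*20),.05);b=plane(c,(x0+vx*20,y0+vy*20),.05);d=(b-a)*np.sign((b-a)[0])
        L.append((np.degrees(np.arctan2(d[1],d[0])),(a+b)/2))
    r=cv2.minAreaRect(P[:,::-1].astype(np.float32))
    if show:print(f,"edges (angle,mid@z.05)",L,"centre@.03",plane(c,r[0],.03))
    return r,c
E
python3 - <<'E'
from h import *
np.set_printoptions(precision=4,suppress=True,linewidth=150)
r4,c4=cupaxis("w4",(305,155));r5,c5=cupaxis("w5",(265,150))
print("tri centre",tri([(c4,r4[0]),(c5,r5[0])]))
E
```

```text
w4 edges (angle,mid@z.05) [(np.float64(-4.9203242934752645), array([ 0.4489, -0.075 ,  0.05  ])), (np.float64(-5.061399355411), array([ 0.4491, -0.0442,  0.05  ]))] centre@.03 [ 0.4534 -0.0646  0.03  ]
w5 edges (angle,mid@z.05) [(np.float64(-4.8690384251284815), array([ 0.448 , -0.0746,  0.05  ])), (np.float64(-5.028252359560131), array([ 0.4481, -0.0413,  0.05  ]))] centre@.03 [ 0.4532 -0.0652  0.03  ]
tri centre (array([ 0.4527, -0.0651,  0.0324]), np.float64(0.0001840117585785403))
```

Run:
```python
from h import *
print(np.degrees((R.from_euler('z',-5,degrees=True)*R.from_euler('y',28,degrees=True)).as_rotvec())/30)
```

```text
[ 0.04072414  0.93273619 -0.16333561]
```

```bash
python3 -m jog '[[[0.1,-0.02,-0.05,0.01,0.23,-0.04,1],[0.16,-0.03,-0.1,0.02,0.47,-0.08,1],[0.214,-0.039,-0.16,0.03,0.7,-0.12,1],[0.214,-0.039,-0.16,0.041,0.933,-0.163,1],[0.214,-0.039,-0.16,0.041,0.933,-0.163,1],[0.214,-0.039,-0.16,0.041,0.933,-0.163,1]]]'
python3 -c "
from h import *
print(rv(),bot.get_state()['q'])"
```

```text
time_s: 12.7
tcp_pos: [0.5454, -0.0746, 0.2613]
tcp_rot: [-0.239, 0.044, 0.97, 0.01]
contact_force: [0.2, -0.2, -1.2]
width: 0.0856
gripper_force: 0.0
(array([ 0.54544656, -0.07459864,  0.26130146]), array([ 0.47371436, -0.06838677,  0.12437814]), array([[-0.88140358,  0.09012862, -0.46368584],
       [ 0.08071518,  0.99592806,  0.0401543 ],
       [ 0.46541679, -0.00203435, -0.8850893 ]])) [-0.0196583   0.74704002  0.19127867  1.70200232 -0.1059104   1.18999943
  1.69739983]
```

```bash
python3 -m jog '[[[0,0.005,-0.08,0,0,0,1],[0,0.005,-0.16,0,0,0,1],[0,0.005,-0.22,0,0,0,1],[0,0.005,-0.243,0,0,0,1],[0,0.005,-0.243,0,0,0,1],[0,0.005,-0.243,0,0,0,-1],[0,0.005,-0.243,0,0,0,-1],[0,0.005,-0.243,0,0,0,-1],[0,0.005,-0.243,0,0,0,-1],[0,0.005,-0.243,0,0,0,-1],[0,0.005,-0.243,0,0,0,-1],[0,0.005,-0.243,0,0,0,-1]]]' 50
python3 -c "
from h import *
print(rv()[:2])"
```

```text
time_s: 13.7
tcp_pos: [0.5457, -0.0714, 0.1657]
tcp_rot: [-0.24, 0.043, 0.97, 0.01]
contact_force: [0.8, 0.1, 6.0]
width: 0.0492
gripper_force: 52.4
(array([ 0.54570129, -0.07143837,  0.16569219]), array([ 0.47382773, -0.06521884,  0.02884337]))
```

```bash
python3 -m jog '[[[0,0,0.1,0,0,0,-1],[0,0,0.2,0,0,0,-1],[0,0,0.3,0,0,0,-1],[0,0,0.4,-0.02,-0.2,0,-1],[0,0,0.45,-0.035,-0.4,0,-1],[0,0,0.45,-0.052,-0.6,0,-1],[0,0,0.45,-0.07,-0.8,0,-1],[0,0,0.45,-0.087,-0.996,0,-1],[0,0,0.45,-0.087,-0.996,0,-1]]]'
python3 -m jog '[[[-0.02,-0.03,0,-0.02,-0.2,0,-1],[-0.04,-0.05,0,-0.035,-0.4,0,-1],[-0.06,-0.07,0,-0.052,-0.6,0,-1],[-0.08,-0.1,0,-0.07,-0.8,0,-1],[-0.08,-0.1,0,-0.087,-0.996,0,-1],[-0.08,-0.1,0,-0.087,-0.996,0,-1]]]'
python3 -m jog '[[[0,0,0,-0.02,-0.2,0,-1],[0,0,0,-0.035,-0.4,0,-1],[0,0,0,-0.052,-0.6,0,-1],[0,0,0,-0.07,-0.8,0,-1],[0,0,0,-0.087,-0.996,0,-1],[0,0,0,-0.087,-0.996,0,-1],[0,0,0,-0.087,-0.996,0,-1]]]'
python3 -c "
from h import *
print(rv(),bot.get_state()['q'])
shot('scene','s6');shot('top','t6')
a=load('s6')[1][150:330,100:300,::-1];cv2.imwrite('pics/s6c.png',cv2.resize(a,None,fx=3,fy=3))"
```

```text
time_s: 14.45
tcp_pos: [0.5435, -0.071, 0.3449]
tcp_rot: [0.019, 0.044, 0.999, -0.001]
contact_force: [-1.2, 0.8, -1.0]
width: 0.0487
gripper_force: 52.3
time_s: 14.95
tcp_pos: [0.511, -0.1123, 0.343]
tcp_rot: [0.274, 0.044, 0.961, -0.011]
contact_force: [-0.4, 0.5, -1.4]
width: 0.049
gripper_force: 52.4
time_s: 15.53
tcp_pos: [0.5512, -0.1292, 0.4298]
tcp_rot: [0.407, 0.033, 0.913, -0.001]
contact_force: [-0.3, 0.8, -0.5]
width: 0.0494
gripper_force: 52.4
(array([ 0.55124367, -0.12924928,  0.42984174]), array([ 0.6661033 , -0.13364043,  0.32630395]), array([[-0.66709387,  0.06106294,  0.7424669 ],
       [ 0.0597432 ,  0.99781012, -0.02838497],
       [-0.74257426,  0.02542191, -0.66928111]])) [ 0.44501735  0.37617384 -0.30138785  1.94287334 -1.13785567  0.02132855
  2.83932921]
```

View pics/s6c.png

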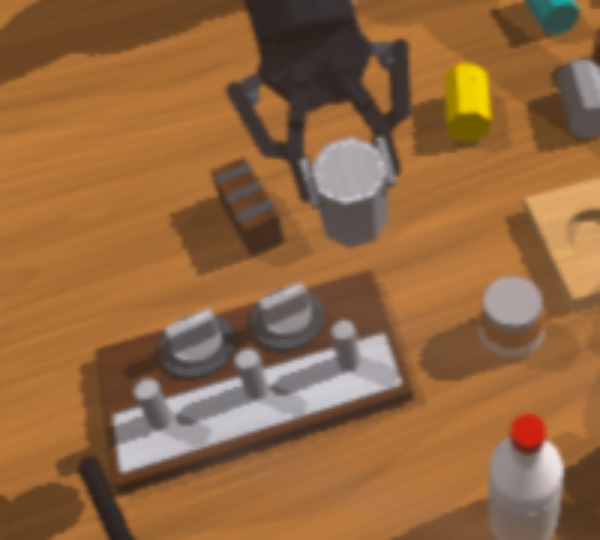

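```bash
cat >> h.py <<'E'
def go(psi,t,G=None,hold=None,pitch=62):
    """target: tool azimuth psi deg, dips t deg below horizontal, closing axis horizontal. prints rotvec/30deg and TCP shift/0.4"""
    ps,tt=np.radians([psi,t])
    z=np.array([np.cos(ps)*np.cos(tt),np.sin(ps)*np.cos(tt),-np.sin(tt)]);y=np.array([-np.sin(ps),np.cos(ps),0]);x=np.cross(y,z)
    Rt=R.from_matrix(np.c_[x,y,z]);s,r=tool();v=np.degrees((Rt*r.inv()).as_rotvec())
    print("turn/30",np.round(v/30,3),"deg",round(np.linalg.norm(v),1))
    if G is not None: 
        T=np.array(G)-bot.hold_point_z*z;print("TCP",T.round(4),"shift/.4",np.round((T-s["tcp_pos"])/.4,3))
E
python3 -c "
from h import *
go(0,75);go(-25,45);go(-48,28)
np.set_printoptions(precision=3,suppress=True)
print(np.array([0.53,-0.11,0.36])-rv()[0])"
```

```text
turn/30 [-0.006  1.111  0.131] deg 33.6
turn/30 [-0.014  0.118 -0.71 ] deg 21.6
turn/30 [-0.243 -0.403 -1.476] deg 46.5
[-0.022  0.02  -0.072]
```

```bash
python3 -m jog '[[[-0.01,0.01,-0.03,0,0.2,0.02,-1],[-0.02,0.02,-0.06,0,0.4,0.04,-1],[-0.03,0.03,-0.09,0,0.6,0.06,-1],[-0.04,0.04,-0.12,0,0.8,0.1,-1],[-0.05,0.05,-0.15,0,1,0.13,-1],[-0.05,0.05,-0.15,0,1,0.13,-1],[-0.05,0.05,-0.15,0,1,0.13,-1]]]'
python3 -c "
from h import *
np.set_printoptions(precision=3,suppress=True)
print(rv(),bot.get_state()['q']);go(-20,65);go(-40,50);go(-48,28,(.6252,-.242,.17))"
```

```text
time_s: 16.22
tcp_pos: [0.5306, -0.1071, 0.3673]
tcp_rot: [0.152, -0.002, 0.988, 0.002]
contact_force: [0.4, 0.4, -1.5]
width: 0.0496
gripper_force: 52.4
(array([ 0.531, -0.107,  0.367]), array([ 0.577, -0.107,  0.22 ]), array([[-0.954, -0.004,  0.3  ],
       [-0.003,  1.   ,  0.004],
       [-0.3  ,  0.003, -0.954]])) [-0.216  0.492  0.573  1.912 -0.637  0.596  2.332]
turn/30 [-0.049 -0.249 -0.673] deg 21.6
turn/30 [-0.266 -0.72  -1.324] deg 45.9
turn/30 [-0.624 -1.395 -1.525] deg 64.8
TCP [ 0.534 -0.141  0.243] shift/.4 [ 0.008 -0.084 -0.312]
```

```bash
python3 -m jog '[[[0.02,0,0,-0.02,-0.08,-0.22,-1],[0.04,0,0,-0.03,-0.16,-0.45,-1],[0.06,0,0,-0.05,-0.25,-0.67,-1],[0.06,0,0,-0.05,-0.25,-0.67,-1],[0.06,0,0,-0.05,-0.25,-0.67,-1]]]'
python3 -c "
from h import *
np.set_printoptions(precision=3,suppress=True)
print(rv()[:2],bot.get_state()['q']);go(-48,55);go(-48,28,(.6252,-.242,.17))"
```

```text
time_s: 16.63
tcp_pos: [0.554, -0.109, 0.3685]
tcp_rot: [0.217, 0.169, 0.961, -0.038]
contact_force: [0.3, -0.3, -1.6]
width: 0.049
gripper_force: 52.4
(array([ 0.554, -0.109,  0.369]), array([ 0.616, -0.132,  0.229])) [-0.334  0.541  0.71   1.905 -0.718  0.446  2.044]
turn/30 [-0.181 -0.268 -0.931] deg 29.6
turn/30 [-0.689 -1.021 -0.901] deg 45.8
TCP [ 0.534 -0.141  0.243] shift/.4 [-0.05  -0.079 -0.315]
```

```bash
python3 -m jog '[[[0,0,0,-0.04,-0.06,-0.22,-1],[0,0,0,-0.08,-0.12,-0.44,-1],[0,0,0,-0.12,-0.18,-0.66,-1],[0,0,0,-0.18,-0.27,-0.93,-1],[0,0,0,-0.18,-0.27,-0.93,-1],[0,0,0,-0.18,-0.27,-0.93,-1]]]'
python3 -c "
from h import *
np.set_printoptions(precision=3,suppress=True)
print(rv()[:2],bot.get_state()['q']);go(-70,45);go(-48,28,(.6252,-.242,.17))"
```

```text
time_s: 17.13
tcp_pos: [0.5541, -0.1092, 0.368]
tcp_rot: [0.275, 0.388, 0.871, -0.123]
contact_force: [0.3, 0.3, -1.6]
width: 0.0489
gripper_force: 52.5
(array([ 0.554, -0.109,  0.368]), array([ 0.613, -0.175,  0.241])) [-0.592  0.7    1.083  1.93  -0.763  0.376  1.591]
turn/30 [-0.286 -0.175 -0.731] deg 24.1
turn/30 [-0.667 -0.604  0.   ] deg 27.0
TCP [ 0.534 -0.141  0.243] shift/.4 [-0.051 -0.078 -0.314]
```

```bash
python3 -m jog '[[[0,0,-0.03,-0.17,-0.15,0,-1],[0,0,-0.06,-0.33,-0.3,0,-1],[0,0,-0.06,-0.33,-0.3,0,-1],[0,0,-0.06,-0.33,-0.3,0,-1]]]'
python3 -c "
from h import *
np.set_printoptions(precision=3,suppress=True)
print(rv()[:2],bot.get_state()['q']);go(-70,35);go(-48,28,(.6252,-.242,.17))"
```

```text
time_s: 17.47
tcp_pos: [0.5553, -0.1092, 0.3462]
tcp_rot: [0.372, 0.372, 0.834, -0.166]
contact_force: [-0.2, -1.6, -1.3]
width: 0.0491
gripper_force: 52.8
(array([ 0.555, -0.109,  0.346]), array([ 0.632, -0.195,  0.243])) [-0.571  0.705  0.969  2.013 -1.292  0.016  2.081]
turn/30 [-0.2   -0.118 -0.729] deg 23.0
turn/30 [-0.346 -0.309  0.003] deg 13.9
TCP [ 0.534 -0.141  0.243] shift/.4 [-0.054 -0.078 -0.259]
```

```bash
cat > fk.py <<'E'
import numpy as np
from scipy.spatial.transform import Rotation as R
from scipy.optimize import least_squares
# samples: q, tcp pos, tcp quat wxyz
S=[([-1.27551,.61592,-.01261,1.42494,.00812,1.1034,-.04039],[.20545,.61633,.40353],[-.00018,.16016,.98709,-.00129]),
([.39315,.80159,.07352,1.68602,-.09058,.65221,1.74795],[.55515,-.283,.21156],[.003,.169,.986,0]),
([.2138,.83341,.38313,1.69224,-.44598,.69985,.9257],[.5548,-.2834,.2116],[.002,.672,.741,.001]),
([-.01966,.74704,.19128,1.702,-.10591,1.19,1.6974],[.54545,-.0746,.2613],[-.239,.044,.97,.01]),
([.44502,.37617,-.30139,1.94287,-1.13786,.02133,2.83933],[.55124,-.12925,.42984],[.407,.033,.913,-.001]),
([-.216,.492,.573,1.912,-.637,.596,2.332],[.5306,-.1071,.3673],[.152,-.002,.988,.002]),
([-.334,.541,.71,1.905,-.718,.446,2.044],[.554,-.109,.3685],[.217,.169,.961,-.038]),
([-.592,.7,1.083,1.93,-.763,.376,1.591],[.5541,-.1092,.368],[.275,.388,.871,-.123]),
([-.571,.705,.969,2.013,-1.292,.016,2.081],[.5553,-.1092,.3462],[.372,.372,.834,-.166])]
def fk(p,q):
    d,a,e1,e2,b,w,c,y0,y7=p
    Rz=lambda t:R.from_euler('z',t);Ry=lambda t:R.from_euler('y',t)
    r=Rz(y0-q[0])*Ry(q[1])*Rz(-q[2]);r1=Rz(y0-q[0])*Ry(q[1])
    x=np.array([0,0,d])+r.apply([e1,0,a])
    r=r*Ry(q[3]);x=x+r.apply([e2,0,b]);r=r*Rz(-q[4])*Ry(q[5])
    x=x+r.apply([w,0,c]);r=r*Rz(-q[6]+y7);return x,r
def res(p):
    o=[]
    for q,x,k in S:
        X,r=fk(p,np.array(q));t=R.from_quat([*k[1:],k[0]]);o+=list(X-x)+list(.2*(r*t.inv()).as_rotvec())
    return np.array(o)
def fit():
    best=None
    for y0 in(0,np.pi):
        for y7 in(0,1.57,-1.57,3.14):
            for a in (.3,.4):
                f=least_squares(res,[.3,a,.0,0,a,.0,.1,y0,y7],loss='soft_l1',f_scale=.05)
                if best is None or f.cost<best.cost:best=f
    return best
if __name__=="__main__":
    b=fit();print(np.round(b.x,4),b.cost);print(np.round(res(b.x).reshape(-1,6)*1000,1));np.save("p.npy",b.x)
E
python3 fk.py
```

```text
[ 0.2535  0.5394  0.0148 -0.0088  0.3568 -0.0022  0.1284 -0.0325  1.542 ] 9.713441561417515e-05
[[-1.4 -1.7 -0.5  0.   0.  -0.7]
 [ 1.9  0.6  0.9  0.1  0.1 -0.6]
 [-0.4  0.1 -1.1  0.1  0.1 -0.7]
 [ 3.1  3.1 -1.2  2.6 -0.1 -1.4]
 [ 4.7 -0.8  3.8 -4.2  0.4 -2.6]
 [ 1.   0.9  1.1 -1.7  0.2 -1.4]
 [-1.   0.4  0.4 -2.3  1.  -1.5]
 [-3.2 -0.7 -1.8 -2.   2.8 -1.6]
 [-3.9 -0.4 -1.6 -2.8  3.1 -2.8]]
```

```bash
cat > ik.py <<'E'
from fk import *
P=np.load("p.npy");lo=np.array([-3.12,-.3,-1.34,.26,-1.36,.01,-2.84])+.05;hi=np.array([3.12,2.06,1.32,2.42,4.5,1.98,2.84])-.05
def rot(psi,t):
    ps,tt=np.radians([psi,t]);z=np.array([np.cos(ps)*np.cos(tt),np.sin(ps)*np.cos(tt),-np.sin(tt)]);y=np.array([-np.sin(ps),np.cos(ps),0]);return R.from_matrix(np.c_[np.cross(y,z),y,z])
def err(q,T,Rt):
    X,r=fk(P,q);return np.r_[X-T,.3*(r*Rt.inv()).as_rotvec()]
def ik(T,Rt,q0,reg=1e-3):
    f=least_squares(lambda q:np.r_[err(q,T,Rt),reg*(q-q0)],np.clip(q0,lo+.01,hi-.01),bounds=(lo,hi));return f.x,np.linalg.norm(err(f.x,T,Rt))
E
python3 - <<'E'
from ik import *
np.set_printoptions(precision=2,suppress=True,linewidth=150)
rng=np.random.default_rng(0)
for psi in(-90,-70,-48,-20,0,40,60,90):
    Rt=rot(psi,28);res_=[]
    for k in range(25):
        q0=rng.uniform(lo,hi);q0[0]=rng.uniform(-.8,.8);q0[2]=rng.uniform(-.8,.8)
        oks=[]
        q=q0
        for z in(.17,.08):
            q,e=ik(np.array([.6252,-.242,z])-.1547*Rt.as_matrix()[:,2],Rt,q);oks.append(e)
            if z==.17:qa=q
        if max(oks)<.004: res_.append((min((qa-lo).min(),(hi-qa).min(),(q-lo).min(),(hi-q).min()),qa,q))
    res_.sort(key=lambda r:-r[0]);print(psi,len(res_))
    for r in res_[:2]:print("  ",round(r[0],2),r[1],r[2])
E
```

```text
-90 18
   0.68 [ 0.02  0.86 -0.11  1.69  1.32  1.25 -0.97] [ 0.01  1.   -0.09  1.69  1.38  1.21 -1.12]
   0.68 [-0.05  0.86  0.    1.69  1.27  1.17 -0.95] [-0.06  1.    0.02  1.69  1.33  1.12 -1.1 ]
-70 19
   0.41 [-0.36  0.85  0.55  1.95  1.59  0.6  -1.17] [-0.33  1.01  0.49  1.96  1.74  0.63 -1.44]
   0.41 [-0.31  0.83  0.47  1.95  1.61  0.66 -1.17] [-0.29  0.99  0.42  1.96  1.75  0.68 -1.42]
-48 22
   0.19 [-0.27  0.79  0.54  2.18  2.55  0.66 -1.8 ] [-0.21  0.97  0.46  2.18  2.58  0.82 -1.93]
   0.19 [-0.2   0.77  0.44  2.18  2.49  0.7  -1.71] [-0.16  0.95  0.37  2.18  2.54  0.86 -1.85]
-20 18
   0.08 [ 0.41  0.7  -0.09  2.29  3.13  0.93 -1.53] [ 0.41  0.92 -0.08  2.29  3.14  1.15 -1.52]
   0.08 [ 0.4   0.7  -0.07  2.29  3.14  0.93 -1.55] [ 0.39  0.91 -0.07  2.29  3.15  1.15 -1.54]
0 17
   0.15 [ 1.17  0.99 -1.03  2.22  3.04  0.66 -0.62] [ 1.13  1.19 -0.95  2.22  3.15  0.8  -0.57]
   0.15 [ 1.16  0.98 -1.02  2.22  3.05  0.66 -0.64] [ 1.13  1.18 -0.94  2.22  3.16  0.8  -0.59]
40 18
   0.17 [ 1.22  1.03 -0.91  1.8  -0.77  0.48 -2.62] [ 1.22  1.2  -0.91  1.8  -0.74  0.38 -2.5 ]
   0.13 [ 1.23  1.04 -0.93  1.8  -0.73  0.47 -2.66] [ 1.23  1.21 -0.93  1.8  -0.69  0.36 -2.54]
60 7
   0.36 [ 0.85  0.93 -0.26  1.51 -0.93  1.19 -2.41] [ 0.85  1.07 -0.27  1.52 -0.95  1.12 -2.29]
   0.14 [ 0.66  0.92  0.09  1.51 -1.14  1.39 -2.29] [ 0.67  1.05  0.08  1.51 -1.17  1.33 -2.17]
90 10
   0.26 [ 0.8   1.13 -0.43  1.03 -0.5   1.65 -2.53] [ 0.8   1.24 -0.42  1.04 -0.47  1.57 -2.45]
   0.2 [ 0.7   1.1  -0.17  1.03 -0.68  1.73 -2.42] [ 0.7   1.21 -0.16  1.04 -0.66  1.65 -2.34]
```

```bash
cat >> ik.py <<'E'
def J(q):
    X,r=fk(P,q);j=np.zeros((6,7))
    for i in range(7):
        d=q.copy();d[i]+=1e-5;x2,r2=fk(P,d);j[:3,i]=(x2-X)/1e-5;j[3:,i]=(r2*r.inv()).as_rotvec()/1e-5
    return j
def sim(q,T,Rt,n=40):
    X,r=fk(P,q);dv=(Rt*r.inv()).as_rotvec()
    for k in range(n):
        Xk=X+(T-X)*(k+1)/n;Rk=R.from_rotvec(dv*(k+1)/n)*r
        for _ in range(3):
            x,rr=fk(P,q);e=np.r_[Xk-x,(Rk*rr.inv()).as_rotvec()];q=np.clip(q+J(q).T@np.linalg.solve(J(q)@J(q).T+1e-5*np.eye(6),e),lo,hi)
    x,rr=fk(P,q);return q,np.linalg.norm(T-x),np.linalg.norm((Rt*rr.inv()).as_rotvec())
E
python3 - <<'E'
from ik import *
np.set_printoptions(precision=2,suppress=True,linewidth=150)
q=np.array([-.571,.705,.969,2.013,-1.292,.07,2.081])
for psi,t,T in((-48,60,(.55,-.109,.36)),(-48,85,(.58,-.109,.36)),(-90,85,(.60,-.08,.36)),(-90,60,(.60,-.08,.36)),(-90,28,(.60,-.08,.30)),(-65,28,(.57,-.12,.26)),(-48,28,(.534,-.141,.243)),(-48,28,(.534,-.141,.153))):
    q,e,a=sim(q,np.array(T),rot(psi,t));print(psi,t,T,q,round(e,3),round(a,3))
E
```

```text
-48 60 (0.55, -0.109, 0.36) [-0.63  0.79  1.24  1.92 -1.01  0.58  1.81] 0.0 0.0
-48 85 (0.58, -0.109, 0.36) [-0.49  0.83  1.18  1.69 -0.83  1.11  1.64] 0.0 0.0
-90 85 (0.6, -0.08, 0.36) [-0.55  0.92  1.27  1.62 -0.85  1.23  0.87] 0.001 0.002
-90 60 (0.6, -0.08, 0.36) [-0.64  0.94  1.27  1.66 -0.51  0.92  0.63] 0.002 0.005
-90 28 (0.6, -0.08, 0.3) [-0.72  1.15  1.27  1.75  0.    0.6   0.1 ] 0.008 0.018
-65 28 (0.57, -0.12, 0.26) [-0.66  1.11  1.2   2.01  0.1   0.06  0.22] 0.016 0.126
-48 28 (0.534, -0.141, 0.243) [-0.69  1.23  1.27  2.2   0.59  0.06 -0.13] 0.074 0.629
-48 28 (0.534, -0.141, 0.153) [-0.05  0.93  0.21  2.18  2.47  0.94 -1.72] 0.0 0.0
```

Run:
```python
from ik import *
np.set_printoptions(precision=2,suppress=True,linewidth=150)
q00=np.array([-.571,.705,.969,2.013,-1.292,.07,2.081])
A=[(-48,60,(.55,-.109,.36)),(-48,85,(.58,-.109,.36))]
Z=[(-70,28,(.58,-.10,.30)),(-48,28,(.534,-.141,.243)),(-48,28,(.534,-.141,.153))]
for name,mid in {"a":[(-90,85,(.60,-.08,.36)),(-130,60,(.62,-.08,.36)),(-130,30,(.62,-.08,.33)),(-90,28,(.60,-.08,.3))],
 "b":[(-90,85,(.60,-.08,.36)),(-150,70,(.62,-.08,.36)),(-150,40,(.66,-.08,.33)),(-110,28,(.62,-.08,.3))],
 "c":[(-90,85,(.60,-.3,.36)),(-90,60,(.60,-.2,.36)),(-90,28,(.6,-.08,.3))],
 "d":[(-90,85,(.65,-.2,.36)),(-130,60,(.65,-.15,.36)),(-130,30,(.65,-.1,.33)),(-90,28,(.60,-.08,.3))]}.items():
    q=q00;print(name)
    for psi,t,T in A+mid+Z:
        q,e,a=sim(q,np.array(T),rot(psi,t));print("  ",psi,t,T,q,round(e,3),round(a,3))
```

```text
a
   -48 60 (0.55, -0.109, 0.36) [-0.63  0.79  1.24  1.92 -1.01  0.58  1.81] 0.0 0.0
   -48 85 (0.58, -0.109, 0.36) [-0.49  0.83  1.18  1.69 -0.83  1.11  1.64] 0.0 0.0
   -90 85 (0.6, -0.08, 0.36) [-0.55  0.92  1.27  1.62 -0.85  1.23  0.87] 0.001 0.002
   -130 60 (0.62, -0.08, 0.36) [-0.55  1.02  1.27  1.45 -0.44  1.36 -0.04] 0.001 0.003
   -130 30 (0.62, -0.08, 0.33) [-0.57  1.16  1.27  1.42 -0.04  1.41 -0.18] 0.001 0.002
   -90 28 (0.6, -0.08, 0.3) [-0.71  1.11  1.23  1.75  0.11  0.6   0.  ] 0.0 0.0
   -70 28 (0.58, -0.1, 0.3) [-0.71  1.05  1.23  1.93  0.21  0.14  0.11] 0.0 0.0
   -48 28 (0.534, -0.141, 0.243) [ 0.26  0.73 -0.26  2.18  2.26  1.02 -1.27] 0.004 0.018
   -48 28 (0.534, -0.141, 0.153) [ 0.26  0.93 -0.24  2.18  2.37  1.18 -1.41] 0.0 0.0
b
   -48 60 (0.55, -0.109, 0.36) [-0.63  0.79  1.24  1.92 -1.01  0.58  1.81] 0.0 0.0
   -48 85 (0.58, -0.109, 0.36) [-0.49  0.83  1.18  1.69 -0.83  1.11  1.64] 0.0 0.0
   -90 85 (0.6, -0.08, 0.36) [-0.55  0.92  1.27  1.62 -0.85  1.23  0.87] 0.001 0.002
   -150 70 (0.62, -0.08, 0.36) [-0.51  1.    1.27  1.45 -0.62  1.48 -0.3 ] 0.001 0.003
[... 1144 characters left out ...]
 -1.01  0.58  1.81] 0.0 0.0
   -48 85 (0.58, -0.109, 0.36) [-0.49  0.83  1.18  1.69 -0.83  1.11  1.64] 0.0 0.0
   -90 85 (0.65, -0.2, 0.36) [-0.29  1.01  1.27  1.38 -0.91  1.35  0.95] 0.0 0.001
   -130 60 (0.65, -0.15, 0.36) [-0.4   1.06  1.27  1.32 -0.47  1.39  0.03] 0.001 0.004
   -130 30 (0.65, -0.1, 0.33) [-0.51  1.19  1.27  1.31 -0.06  1.46 -0.16] 0.001 0.002
   -90 28 (0.6, -0.08, 0.3) [-0.71  1.12  1.25  1.75  0.08  0.6   0.03] 0.0 0.0
   -70 28 (0.58, -0.1, 0.3) [-0.71  1.05  1.23  1.93  0.18  0.14  0.13] 0.0 0.0
   -48 28 (0.534, -0.141, 0.243) [-0.91  2.01  1.27  2.33  1.33  0.06 -0.96] 0.242 1.189
   -48 28 (0.534, -0.141, 0.153) [-0.32  1.03  0.64  2.18  2.7   0.74 -2.13] 0.0 0.0
```

Run:
```python
from ik import *
np.set_printoptions(precision=2,suppress=True,linewidth=150)
q=np.array([-.571,.705,.969,2.013,-1.292,.07,2.081])
G=lambda psi,t,g:np.array(g)-.1547*rot(psi,t).as_matrix()[:,2]
m=(.6252,-.242)
for psi,t,T in [(-60,60,(.55,-.109,.36)),(-100,75,(.6,-.109,.36)),(-135,60,(.65,-.12,.36)),(-135,40,(.68,-.13,.33)),(-135,28,G(-135,28,(*m,.18))),(-135,28,G(-135,28,(*m,.08)))]:
    q,e,a=sim(q,np.array(T),rot(psi,t));print("  ",psi,t,np.array(T),q,round(e,3),round(a,3))
from h import go
go(-60,60);go(-100,75)
```

```text
-60 60 [ 0.55 -0.11  0.36] [-0.65  0.83  1.27  1.89 -0.85  0.62  1.48] 0.002 0.005
   -100 75 [ 0.6  -0.11  0.36] [-0.53  0.93  1.27  1.61 -0.71  1.14  0.64] 0.0 0.001
   -135 60 [ 0.65 -0.12  0.36] [-0.44  1.06  1.27  1.32 -0.47  1.46 -0.09] 0.001 0.002
   -135 40 [ 0.68 -0.13  0.33] [-0.4   1.19  1.27  1.17 -0.24  1.55 -0.16] 0.0 0.001
   -135 28 [ 0.72 -0.15  0.25] [-0.33  1.37  1.27  0.98 -0.17  1.64 -0.21] 0.0 0.0
   -135 28 [ 0.72 -0.15  0.15] [-0.32  1.48  1.22  0.99 -0.24  1.57 -0.3 ] 0.0 0.0
turn/30 [ 0.49  0.36 -0.39] deg 21.6
turn/30 [ 1.1   0.32 -1.68] deg 60.9
```

```bash
python3 -m jog '[[[0,0,0,0.12,0.09,-0.1,-1],[0,0,0.03,0.25,0.18,-0.2,-1],[0,0,0.03,0.37,0.27,-0.3,-1],[0,0,0.03,0.49,0.36,-0.39,-1],[0,0,0.03,0.49,0.36,-0.39,-1],[0,0,0.03,0.49,0.36,-0.39,-1]]]'
python3 -c "
from h import *
np.set_printoptions(precision=3,suppress=True)
print(rv()[:2],bot.get_state()['q']);go(-85,70);go(-100,75);print((np.array([.6,-.109,.36])-rv()[0])/.4)"
```

```text
time_s: 17.97
tcp_pos: [0.5562, -0.1105, 0.3596]
tcp_rot: [0.226, 0.482, 0.836, -0.13]
contact_force: [-0.1, 0.4, -2.1]
width: 0.0489
gripper_force: 52.8
(array([ 0.556, -0.11 ,  0.36 ]), array([ 0.595, -0.178,  0.226])) [-0.639  0.848  1.279  1.883 -0.855  0.625  1.477]
turn/30 [ 0.326  0.104 -0.833] deg 27.0
turn/30 [ 0.508  0.091 -1.328] deg 42.7
[0.11  0.004 0.001]
```

```bash
python3 -m jog '[[[0.02,0,0,0.08,0.03,-0.21,-1],[0.04,0,0,0.16,0.05,-0.42,-1],[0.08,0,0,0.24,0.08,-0.62,-1],[0.1,0,0,0.326,0.104,-0.833,-1],[0.1,0,0,0.326,0.104,-0.833,-1],[0.1,0,0,0.326,0.104,-0.833,-1]]]'
python3 -c "
from h import *
np.set_printoptions(precision=3,suppress=True)
print(rv()[:2],bot.get_state()['q']);go(-110,68);go(-135,60);print((np.array([.65,-.12,.36])-rv()[0])/.4)"
```

```text
time_s: 18.47
tcp_pos: [0.5959, -0.11, 0.3588]
tcp_rot: [0.128, 0.664, 0.727, -0.118]
contact_force: [-0.6, -0.1, -1.1]
width: 0.0491
gripper_force: 52.7
(array([ 0.596, -0.11 ,  0.359]), array([ 0.6  , -0.163,  0.213])) [-0.561  0.933  1.286  1.677 -0.717  0.991  0.921]
turn/30 [-0.067  0.006 -0.838] deg 25.2
turn/30 [-0.324  0.115 -1.667] deg 51.1
[ 0.135 -0.025  0.003]
```

```bash
python3 -m jog '[[[0.02,0,0,-0.01,0,-0.2,-1],[0.04,0,0,-0.03,0,-0.4,-1],[0.06,0,0,-0.05,0,-0.6,-1],[0.07,0,0,-0.067,0,-0.83,-1],[0.07,0,0,-0.067,0,-0.83,-1],[0.07,0,0,-0.067,0,-0.83,-1]]]'
python3 -c "
from h import *
go(-135,60)"
python3 -m jog '[[[0.02,0,0,-0.03,0.03,-0.2,-1],[0.04,0,0,-0.08,0.07,-0.4,-1],[0.06,-0.02,0,-0.15,0.1,-0.6,-1],[0.07,-0.03,0,-0.22,0.14,-0.83,-1],[0.07,-0.03,0,-0.22,0.14,-0.83,-1],[0.07,-0.03,0,-0.22,0.14,-0.83,-1]]]'
python3 -c "
from h import *
np.set_printoptions(precision=3,suppress=True)
print(rv()[:2],bot.get_state()['q']);go(-135,50);go(-135,28,(.6252,-.242,.18));go(-135,40,(.6252,-.242,.20))"
```

```text
time_s: 18.97
tcp_pos: [0.6234, -0.1095, 0.3591]
tcp_rot: [0.11, 0.803, 0.565, -0.155]
contact_force: [0.5, 0.1, -1.1]
width: 0.0494
gripper_force: 52.8
turn/30 [-0.227  0.149 -0.841] deg 26.5
time_s: 19.47
tcp_pos: [0.6515, -0.1218, 0.3592]
tcp_rot: [0.099, 0.892, 0.372, -0.236]
contact_force: [0.2, 0.2, -0.6]
width: 0.0494
gripper_force: 52.8
(array([ 0.651, -0.122,  0.359]), array([ 0.598, -0.176,  0.225])) [-0.439  1.08   1.295  1.349 -0.506  1.444 -0.044]
turn/30 [-0.244  0.245 -0.01 ] deg 10.4
turn/30 [-0.764  0.762 -0.011] deg 32.4
TCP [ 0.722 -0.145  0.253] shift/.4 [ 0.176 -0.059 -0.266]
turn/30 [-0.48  0.48 -0.01] deg 20.4
TCP [ 0.709 -0.158  0.299] shift/.4 [ 0.144 -0.091 -0.149]
```

```bash
python3 -m jog '[[[0.05,-0.01,0,-0.15,0.15,0,-1],[0.1,-0.03,-0.04,-0.3,0.3,0,-1],[0.15,-0.05,-0.1,-0.45,0.45,-0.01,-1],[0.188,-0.049,-0.18,-0.6,0.6,-0.01,-1],[0.188,-0.049,-0.266,-0.764,0.762,-0.011,-1],[0.188,-0.049,-0.266,-0.764,0.762,-0.011,-1],[0.188,-0.049,-0.266,-0.764,0.762,-0.011,-1]]]'
python3 -c "
from h import *
np.set_printoptions(precision=3,suppress=True)
print(rv(),bot.get_state()['q'],bot.get_state()['contact_force']);go(-135,28,(.63,-.238,.08))
shot('scene','s7');shot('top','t7')
a=load('s7')[1][150:330,100:300,::-1];b=load('t7')[1][90:230,250:450,::-1]
cv2.imwrite('pics/s7c.png',np.vstack([cv2.resize(a,(440,396)),cv2.resize(b,(440,308))])[:600])"
```

```text
time_s: 20.05
tcp_pos: [0.7268, -0.1399, 0.2487]
tcp_rot: [0.196, 0.791, 0.328, -0.478]
contact_force: [-0.4, -0.2, -0.3]
width: 0.049
gripper_force: 52.9
(array([ 0.727, -0.14 ,  0.249]), array([ 0.63 , -0.236,  0.176]), array([[ 0.328,  0.706, -0.627],
       [ 0.333, -0.708, -0.623],
       [-0.884, -0.004, -0.467]])) [-0.335  1.393  1.294  1.023 -0.204  1.634 -0.186] [-0.392 -0.2   -0.339]
turn/30 [-0.003 -0.009  0.002] deg 0.3
TCP [ 0.727 -0.141  0.153] shift/.4 [-0.001 -0.004 -0.24 ]
```

View pics/s7c.png

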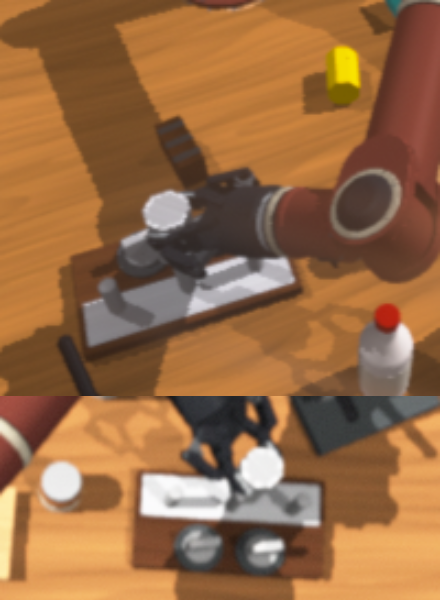

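Run:
```python
from h import *
np.set_printoptions(precision=4,suppress=True)
ct,it=load("t7");cs,is_=load("s7")
o=[]
for c,im,n in((ct,it,(369,122)),(cs,is_,(100+167/2.2,150+210/2.2))):
    hsv=cv2.cvtColor(im,cv2.COLOR_RGB2HSV)
    for vm in(190,):
        m,_=cupmask(im,n,40,vm);P=np.argwhere(m);r=cv2.minAreaRect(P[:,::-1].astype(np.float32));print(m.sum(),r)
        k=(np.hypot(*(P[:,::-1]-n).T)<18);p=P[k][:,::-1].mean(0);print(p,plane(c,p,.195));o.append((c,p))
print(tri(o))
```

```text
615 ((333.3716125488281, 135.55447387695312), (39.111183166503906, 18.52635383605957), 3.5763344764709473)
[353. 130.] [ 0.6061 -0.1944  0.195 ]
599 ((217.5, 344.5), (27.0, 27.0), 90.0)
[nan nan] [nan nan nan]
(array([nan, nan, nan]), np.float64(nan))<stdin>:9: RuntimeWarning: Mean of empty slice.
  ret = um.true_divide(
```

```bash
python3 - <<'E'
from h import *
np.set_printoptions(precision=4,suppress=True)
ct,_=load("t7");cs,_=load("s7");print(tri([(ct,(369,122.3)),(cs,(176,245.5))]))
# pegs via top/scene initial: use t4? from start images
print(plane(ct,(369,122.3),.195),plane(cs,(176,245.5),.195))
E
python3 -m jog '[[[0,-0.004,-0.08,0,0,0,-1],[0,-0.004,-0.12,0,0,0,-1],[0,-0.004,-0.12,0,0,0,-1]]]'
```

```text
(array([ 0.6292, -0.239 ,  0.1934]), np.float64(0.0014882529507365375))
[ 0.6284 -0.24    0.195 ] [ 0.6309 -0.2376  0.195 ]
time_s: 20.4
tcp_pos: [0.7268, -0.1421, 0.2047]
tcp_rot: [0.196, 0.793, 0.327, -0.475]
contact_force: [-0.1, -0.4, -2.6]
width: 0.0495
gripper_force: 53.0
```

```bash
python3 -m jog '[[[0,0,-0.06,0,0,0,-1],[0,0,-0.1,0,0,0,-1],[0,0,-0.12,0,0,0,-1],[0,0,-0.12,0,0,0,-1]]]'
python3 -c "
from h import *
print(rv()[:2])"
```

```text
time_s: 20.73
tcp_pos: [0.7278, -0.1427, 0.1599]
tcp_rot: [0.2, 0.793, 0.325, -0.475]
contact_force: [-0.4, -0.1, -1.4]
width: 0.0493
gripper_force: 52.9
(array([ 0.72776136, -0.14268096,  0.1599072 ]), array([ 0.63126383, -0.239517  ,  0.08749796]))
```

```bash
python3 -m jog '[[[0,0,-0.008,0,0,0,-1],[0,0,-0.014,0,0,0,-1],[0,0,-0.014,0,0,0,-1],[0,0,-0.014,0,0,0,-1]]]'
python3 -c "
from h import *
print(rv()[:2])"
```

```text
time_s: 21.07
tcp_pos: [0.7286, -0.1432, 0.1592]
tcp_rot: [0.202, 0.794, 0.324, -0.473]
contact_force: [0.3, 0.1, -1.4]
width: 0.049
gripper_force: 52.9
(array([ 0.72857352, -0.1431678 ,  0.15917216]), array([ 0.6325489 , -0.24028796,  0.08651519]))
```

```bash
python3 -c "
from h import *
np.set_printoptions(precision=4,suppress=True)
s=bot.get_state();print(s['q'],s['effort'],s['moment'],s['time_s']);go(-135,28)"
python3 - <<'E'
from ik import *
np.set_printoptions(precision=3,suppress=True)
from h import bot
q=bot.get_state()["q"];x,r=fk(P,q);print(x)
print(sim(q,x-[0,0,.01],r))
E
```

```text
[-0.3274  1.4977  1.2575  1.023  -0.2724  1.5701 -0.2735] [  0.4839 -32.0621   6.097   -1.5441   2.9126   0.781   -0.0008] [ 0.8525 -0.8026 -0.0077] 21.0667
turn/30 [0.02  0.021 0.004] deg 0.9
[ 0.712 -0.151  0.149]
(array([-0.326,  1.51 ,  1.253,  1.02 , -0.279,  1.566, -0.282]), np.float64(6.362810585500166e-15), np.float64(1.4267148832975948e-15))
```

```bash
python3 -m jog '[[[0,0,0.03,0,0,0,-1],[0,0,0.05,0,0,0,-1],[0,0,0.05,0,0,0,-1]]]'
python3 -c "
from h import *
np.set_printoptions(precision=4,suppress=True)
print(rv()[:2],bot.get_state()['moment'])
shot('scene','s8');shot('top','t8')
a=load('s8')[1][150:384,100:400,::-1];b=load('t8')[1][30:180,220:420,::-1]
cv2.imwrite('pics/s8c.png',np.hstack([cv2.resize(a,(400,312)),cv2.resize(b,(400,312))]))
ct,_=load('top0') if 0 else load('t8')
print(plane(ct,(300,75),.1),plane(ct,(303,61),.15))"
```

```text
time_s: 21.32
tcp_pos: [0.7262, -0.1419, 0.1667]
tcp_rot: [0.195, 0.791, 0.327, -0.479]
contact_force: [-0.2, -0.7, -0.8]
width: 0.0487
gripper_force: 52.9
(array([ 0.7262, -0.1419,  0.1667]), array([ 0.6288, -0.2381,  0.0947])) [ 0.8596 -0.8558  0.0106]
[ 0.813  -0.0571  0.1   ] [ 0.8349 -0.0615  0.15  ]
```

View pics/s8c.png

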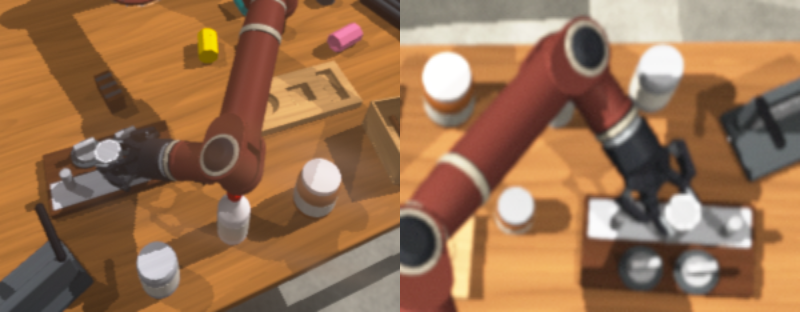

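```bash
python3 -m jog '[[[0,0,-0.013,0,0,0,-1],[0,0,-0.013,0,0,0,-1],[0,0,-0.013,0,0,0,0.5],[0,0,-0.013,0,0,0,0.6],[0,0,-0.013,0,0,0,0.6],[0,0,-0.013,0,0,0,0.6],[0,0,-0.013,0,0,0,0.6],[0,0,0.05,0,0,0,0.6],[0,0,0.12,0,0,0,0.6],[0,0,0.2,0,0,0,0.6],[0,0,0.28,0,0,0,0.6],[0,0,0.33,0,0,0,0.6],[0,0,0.33,0,0,0,0.6]]]'
python3 -c "
from h import *
np.set_printoptions(precision=4,suppress=True)
print(rv()[:2],bot.get_state()['q'])
shot('scene','s9');shot('top','t9')
a=load('s9')[1][150:384,100:400,::-1];b=load('t9')[1][30:180,220:420,::-1]
cv2.imwrite('pics/s9c.png',np.hstack([cv2.resize(a,(400,312)),cv2.resize(b,(400,312))]))"
```

```text
time_s: 22.5
tcp_pos: [0.7271, -0.1433, 0.3105]
tcp_rot: [0.202, 0.793, 0.324, -0.474]
contact_force: [0.3, 0.4, 0.7]
width: 0.0684
gripper_force: 0.0
(array([ 0.7271, -0.1433,  0.3105]), array([ 0.6309, -0.2403,  0.238 ])) [-0.3218  1.3079  1.2748  0.9923 -0.1217  1.6749 -0.1772]
```

View pics/s9c.png

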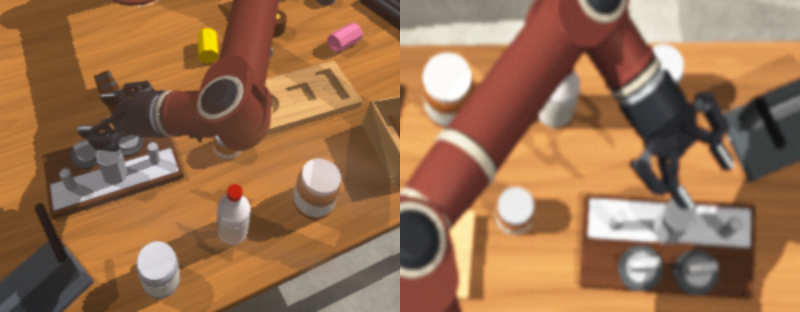

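Run:
```python
from ik import *
from h import bot,load,cupaxis
np.set_printoptions(precision=2,suppress=True,linewidth=150)
cupaxis("w1",(247,68))
q0=bot.get_state()["q"]
G=lambda psi,t,g:np.array(g)-.1547*rot(psi,t).as_matrix()[:,2]
a=-12;cA=(.425,.212)
pk=(.631,-.152)
paths={"1":[(-135,60,(.68,-.12,.36)),(-100,75,(.62,-.05,.36)),(-60,85,(.58,0.05,.36)),(-20,90,(.5,.2,.36)),(a,118,G(a,118,(*cA,.15))),(a,118,G(a,118,(*cA,.028))),(a,118,G(a,118,(*cA,.2))),
 (a-10,90,(.5,.15,.38)),(-60,80,(.55,.1,.38)),(-100,70,(.6,0.05,.38)),(-100,50,(.62,0.,.35)),(-100,28,G(-100,28,(*pk,.18))),(-100,28,G(-100,28,(*pk,.08)))]}
for n,L in paths.items():
    q=q0
    for psi,t,T in L:
        q,e,aa=sim(q,np.array(T),rot(psi,t));print(psi,t,np.array(T),q,round(e,3),round(aa,3))
```

```text
w1 edges (angle,mid@z.05) [(np.float64(-14.955087172855048), array([0.41, 0.21, 0.05])), (np.float64(-14.913222552406781), array([0.41, 0.24, 0.05]))] centre@.03 [0.41 0.22 0.03]
-135 60 [ 0.68 -0.12  0.36] [-0.38  1.05  1.16  1.2  -0.41  1.49 -0.18] 0.0 0.0
-100 75 [ 0.62 -0.05  0.36] [-0.53  0.81  0.98  1.56 -0.45  1.06  0.32] 0.0 0.0
-60 85 [0.58 0.05 0.36] [-0.57  0.64  0.72  1.71 -0.42  0.92  0.81] 0.0 0.0
-20 90 [0.5  0.2  0.36] [-0.75  0.53  0.5   1.82 -0.33  0.87  1.14] 0.0 0.0
-12 118 [0.5  0.2  0.29] [-0.55  0.69  0.32  1.77 -0.43  1.21  1.37] 0.0 0.0
-12 118 [0.5  0.2  0.16] [-0.52  0.87  0.27  1.83 -0.51  0.99  1.47] 0.0 0.0
-12 118 [0.5  0.2  0.34] [-0.57  0.62  0.34  1.73 -0.4   1.31  1.32] 0.0 0.0
-22 90 [0.5  0.15 0.38] [-0.67  0.48  0.51  1.84 -0.3   0.89  1.17] 0.0 0.0
-60 80 [0.55 0.1  0.38] [-0.74  0.59  0.78  1.76 -0.33  0.87  0.66] 0.0 0.0
-100 70 [0.6  0.05 0.38] [-0.74  0.8   1.04  1.58 -0.35  1.12  0.13] 0.0 0.0
-100 50 [0.62 0.   0.35] [-0.73  0.96  1.16  1.56 -0.18  1.04  0.1 ] 0.0 0.0
-100 28 [ 0.65 -0.02  0.25] [-0.72  1.27  1.26  1.5  -0.08  0.96 -0.03] 0.0 0.0
-100 28 [ 0.65 -0.02  0.15] [-0.7   1.41  1.19  1.51 -0.15  0.89 -0.11] 0.0 0.0
```

```bash
cat >> h.py <<'E'
def plan(wps,hold=.1547,maxdeg=28):
    """wps: (psi,t,TCP). prints calls: shift/.4, turn/30 from pose to pose"""
    s,r=tool();X=s["tcp_pos"]
    for psi,t,T in wps:
        ps,tt=np.radians([psi,t]);z=np.array([np.cos(ps)*np.cos(tt),np.sin(ps)*np.cos(tt),-np.sin(tt)]);y=np.array([-np.sin(ps),np.cos(ps),0])
        Rt=R.from_matrix(np.c_[np.cross(y,z),y,z]);v=(Rt*r.inv()).as_rotvec();T=np.array(T);n=max(int(np.ceil(np.degrees(np.linalg.norm(v))/maxdeg)),1)
        print((psi,t),T.round(3),":",n,"call(s) of",np.round(np.r_[(T-X)/.4/n,np.degrees(v)/30/n],3).tolist());X=T;r=Rt
E
python3 - <<'E'
from h import *
plan([(-135,60,(.68,-.12,.36)),(-100,75,(.62,-.05,.36)),(-60,85,(.58,0.05,.36)),(-15,90,(.5,.2,.36))])
E
```

```text
(-135, 60) [ 0.68 -0.12  0.36] : 2 call(s) of [-0.059, 0.028, 0.07, 0.379, -0.375, 0.004]
(-100, 75) [ 0.62 -0.05  0.36] : 2 call(s) of [-0.075, 0.087, 0.0, 0.225, -0.117, 0.58]
(-60, 85) [0.58 0.05 0.36] : 2 call(s) of [-0.05, 0.125, 0.0, 0.168, 0.03, 0.665]
(-15, 90) [0.5  0.2  0.36] : 2 call(s) of [-0.1, 0.188, 0.0, 0.052, 0.068, 0.75]
```

```bash
python3 -m jog '[[[-0.06,0.03,0.07,0.38,-0.375,0,0.6],[-0.06,0.03,0.07,0.38,-0.375,0,0.6],[-0.06,0.03,0.07,0.38,-0.375,0,1],[-0.06,0.03,0.07,0.38,-0.375,0,1],[-0.12,0.06,0.14,0.76,-0.75,0,1],[-0.12,0.06,0.14,0.76,-0.75,0,1],[-0.12,0.06,0.14,0.76,-0.75,0,1],[-0.12,0.06,0.14,0.76,-0.75,0,1]]]'
python3 -m jog '[[[-0.075,0.087,0,0.225,-0.117,0.58,1],[-0.075,0.087,0,0.225,-0.117,0.58,1],[-0.075,0.087,0,0.225,-0.117,0.58,1],[-0.075,0.087,0,0.225,-0.117,0.58,1]]]'
python3 -m jog '[[[-0.075,0.087,0,0.225,-0.117,0.58,1],[-0.075,0.087,0,0.225,-0.117,0.58,1],[-0.075,0.087,0,0.225,-0.117,0.58,1],[-0.075,0.087,0,0.225,-0.117,0.58,1]]]'
python3 -m jog '[[[-0.05,0.125,0,0.168,0.03,0.665,1],[-0.05,0.125,0,0.168,0.03,0.665,1],[-0.05,0.125,0,0.168,0.03,0.665,1],[-0.05,0.125,0,0.168,0.03,0.665,1]]]'
python3 -m jog '[[[-0.05,0.125,0,0.168,0.03,0.665,1],[-0.05,0.125,0,0.168,0.03,0.665,1],[-0.05,0.125,0,0.168,0.03,0.665,1],[-0.05,0.125,0,0.168,0.03,0.665,1]]]'
python3 -c "
from h import *
np.set_printoptions(precision=3,suppress=True)
print(bot.get_state()['q']);plan([(-15,90,(.48,.2,.36))])"
```

```text
time_s: 23.27
tcp_pos: [0.679, -0.1193, 0.3592]
tcp_rot: [0.098, 0.893, 0.368, -0.241]
contact_force: [-0.0, -0.4, -0.1]
width: 0.0855
gripper_force: 0.0
time_s: 23.6
tcp_pos: [0.6491, -0.0829, 0.3586]
tcp_rot: [0.091, 0.837, 0.511, -0.174]
contact_force: [-0.4, -0.8, 0.3]
width: 0.0854
gripper_force: 0.0
time_s: 23.93
tcp_pos: [0.6191, -0.0491, 0.3592]
tcp_rot: [0.083, 0.76, 0.636, -0.102]
contact_force: [-0.2, -1.3, 0.3]
width: 0.0856
gripper_force: 0.0
time_s: 24.27
tcp_pos: [0.5996, 0.0009, 0.3591]
tcp_rot: [0.061, 0.641, 0.763, -0.065]
contact_force: [0.2, -0.9, -0.1]
width: 0.0857
gripper_force: 0.0
time_s: 24.6
tcp_pos: [0.5797, 0.0501, 0.3592]
tcp_rot: [0.037, 0.502, 0.864, -0.025]
contact_force: [0.0, 0.0, 0.4]
width: 0.0852
gripper_force: 0.0
[-0.571  0.64   0.71   1.713 -0.41   0.912  0.794]
(-15, 90) [0.48 0.2  0.36] : 2 call(s) of [-0.125, 0.187, 0.001, 0.058, 0.066, 0.755]
```

```bash
python3 -m jog '[[[-0.15,0.187,0,0.058,0.066,0.755,1],[-0.15,0.187,0,0.058,0.066,0.755,1],[-0.15,0.187,0,0.058,0.066,0.755,1],[-0.15,0.187,0,0.058,0.066,0.755,1]]]'
python3 -m jog '[[[-0.15,0.187,0,0.058,0.066,0.755,1],[-0.15,0.187,0,0.058,0.066,0.755,1],[-0.15,0.187,0,0.058,0.066,0.755,1],[-0.15,0.187,0,0.058,0.066,0.755,1],[-0.15,0.187,0,0.058,0.066,0.755,1]]]'
python3 - <<'E'
from h import *
np.set_printoptions(precision=4,suppress=True,linewidth=150)
c,im=shot("wrist","w10");shot("top","t10");p,g,m=rv();print(p,g,bot.get_state()["q"])
K=c["intrinsics"];E=np.linalg.inv(c["extrinsics"])
def pr(X): u=K@(E[:3]@np.r_[X,1]);return u[:2]/u[2]
n=pr([.41,.222,.03]);print(n)
r,_=cupaxis("w10",n);print(r)
r1,c1=cupaxis("w1",(247,68));print(tri([(c,r[0]),(c1,r1[0])]))
E
```

```text
time_s: 24.93
tcp_pos: [0.5181, 0.1281, 0.3585]
tcp_rot: [0.017, 0.32, 0.947, -0.012]
contact_force: [0.1, 0.6, -0.7]
width: 0.0857
gripper_force: 0.0
time_s: 25.35
tcp_pos: [0.4607, 0.1992, 0.3592]
tcp_rot: [0.001, 0.132, 0.991, -0.0]
contact_force: [-0.1, 0.2, 0.7]
width: 0.0852
gripper_force: 0.0
[0.4611 0.1982 0.3593] [0.4613 0.1982 0.2046] [-0.776   0.4771  0.4757  1.9145 -0.2912  0.8165  1.1586]
[258.5498 109.4856]
w10 edges (angle,mid@z.05) [(np.float64(-15.558551461036892), array([0.3997, 0.2113, 0.05  ])), (np.float64(-15.064924106799447), array([0.4133, 0.2415, 0.05  ]))] centre@.03 [0.4089 0.22   0.03  ]
((255.97731018066406, 108.884033203125), (56.34046173095703, 100.86429595947266), 1.4688007831573486)
w1 edges (angle,mid@z.05) [(np.float64(-14.955087172855048), array([0.4085, 0.2089, 0.05  ])), (np.float64(-14.913222552406781), array([0.4102, 0.243 , 0.05  ]))] centre@.03 [0.4068 0.2194 0.03  ]
(array([0.4078, 0.2198, 0.0475]), np.float64(0.0001753333446547585))
```

Run:
```python
from h import *
def T(psi,t,G):
    ps,tt=np.radians([psi,t]);return np.array(G)-.1547*np.array([np.cos(ps)*np.cos(tt),np.sin(ps)*np.cos(tt),-np.sin(tt)])
plan([(-15,118,T(-15,118,(.4273,.2146,.12))),(-15,118,T(-15,118,(.4273,.2146,.027)))])
```

```text
(-15, 118) [0.497 0.196 0.257] : 2 call(s) of [0.045, -0.003, -0.128, 0.123, 0.452, 0.005]
(-15, 118) [0.497 0.196 0.164] : 1 call(s) of [0.0, 0.0, -0.232, 0.0, 0.0, 0.0]
```

```bash
python3 -m jog '[[[0.045,-0.003,-0.06,0.123,0.452,0.005,1],[0.045,-0.003,-0.128,0.123,0.452,0.005,1],[0.09,-0.005,-0.2,0.246,0.904,0.01,1],[0.09,-0.005,-0.256,0.246,0.904,0.01,1],[0.09,-0.005,-0.256,0.246,0.904,0.01,1],[0.09,-0.005,-0.256,0.246,0.904,0.01,1]]]'
python3 - <<'E'
from h import *
np.set_printoptions(precision=4,suppress=True)
print(rv()[1],bot.get_state()['q']);print((np.array([.4273,.2146,.027])-rv()[1])/.4)
E
```

```text
time_s: 25.95
tcp_pos: [0.4964, 0.1964, 0.2555]
tcp_rot: [-0.241, 0.126, 0.962, 0.033]
contact_force: [0.2, -0.7, 0.1]
width: 0.0854
gripper_force: 0.0
[0.4261 0.2155 0.119 ] [-0.5289  0.7351  0.2901  1.7879 -0.482   1.1381  1.3572]
[ 0.0031 -0.0022 -0.2299]
```

```bash
python3 -m jog '[[[0.003,-0.002,-0.08,0,0,0,1],[0.003,-0.002,-0.16,0,0,0,1],[0.003,-0.002,-0.21,0,0,0,1],[0.003,-0.002,-0.23,0,0,0,1],[0.003,-0.002,-0.23,0,0,0,1],[0.003,-0.002,-0.23,0,0,0,-1],[0.003,-0.002,-0.23,0,0,0,-1],[0.003,-0.002,-0.23,0,0,0,-1],[0.003,-0.002,-0.23,0,0,0,-1],[0.003,-0.002,-0.23,0,0,0,-1],[0.003,-0.002,-0.23,0,0,0,-1],[0.003,-0.002,-0.23,0,0,0,-1]]]' 50
python3 -m jog '[[[0,0,0.1,0,0,0,-1],[0,0,0.2,0,0,0,-1],[0,0,0.3,0,0,0,-1],[0,0,0.4,0,0,0,-1],[0,0,0.5,0,0,0,-1],[0,0,0.5,0,0,0,-1]]]'
python3 - <<'E'
from h import *
np.set_printoptions(precision=4,suppress=True)
print(rv()[1],bot.get_state()['q'])
from ik import fk,P,sim,rot
def T(psi,t,G):return np.array(G)-.1547*rot(psi,t).as_matrix()[:,2]
pk=(.632,-.148)
W=[(-25,90,(.5,.15,.38)),(-60,80,(.55,.1,.38)),(-100,70,(.6,0.05,.38)),(-100,50,(.62,0.,.35)),(-100,28,T(-100,28,(*pk,.18))),(-100,28,T(-100,28,(*pk,.08)))]
plan(W)
q=bot.get_state()['q']
for psi,t,X in W:
    q,e,a=sim(q,np.array(X),rot(psi,t));print(q.round(2),round(e,4),round(a,3))
E
```

```text
time_s: 26.95
tcp_pos: [0.4973, 0.1977, 0.1669]
tcp_rot: [-0.239, 0.123, 0.963, 0.035]
contact_force: [1.4, -2.0, 5.6]
width: 0.0492
gripper_force: 52.3
time_s: 27.45
tcp_pos: [0.498, 0.1977, 0.3733]
tcp_rot: [-0.234, 0.122, 0.964, 0.038]
contact_force: [1.7, -0.0, -2.5]
width: 0.0493
gripper_force: 52.8
[0.4296 0.2179 0.236 ] [-0.5572  0.5784  0.33    1.6855 -0.4213  1.3605  1.2646]
(-25, 90) [0.5  0.15 0.38] : 2 call(s) of [0.003, -0.06, 0.008, -0.17, -0.425, -0.173]
(-60, 80) [0.55 0.1  0.38] : 2 call(s) of [0.063, -0.062, 0.0, -0.114, -0.125, -0.582]
(-100, 70) [0.6  0.05 0.38] : 2 call(s) of [0.062, -0.062, 0.0, -0.168, -0.03, -0.665]
(-100, 50) [0.62 0.   0.35] : 1 call(s) of [0.05, -0.125, -0.075, -0.657, 0.116, -0.0]
(-100, 28) [ 0.656 -0.013  0.253] : 1 call(s) of [0.089, -0.034, -0.243, -0.722, 0.127, 0.0]
(-100, 28) [ 0.656 -0.013  0.153] : 1 call(s) of [0.0, 0.0, -0.25, 0.0, 0.0, 0.0]
[-0.67  0.48  0.5   1.84 -0.29  0.89  1.11] 0.0 0.0
[-0.73  0.59  0.76  1.76 -0.31  0.87  0.64] 0.0 0.0
[-0.73  0.79  1.02  1.58 -0.34  1.11  0.11] 0.0 0.0
[-0.72  0.95  1.15  1.56 -0.16  1.04  0.08] 0.0 0.0
[-0.72  1.27  1.24  1.5  -0.06  0.97 -0.05] 0.0 0.0
[-0.7   1.4   1.18  1.5  -0.13  0.9  -0.13] 0.0 0.0
```

```bash
python3 -m jog '[[[0.003,-0.06,0.008,-0.17,-0.425,-0.173,-1],[0.003,-0.06,0.008,-0.17,-0.425,-0.173,-1],[0.003,-0.06,0.008,-0.17,-0.425,-0.173,-1],[0.006,-0.12,0.016,-0.34,-0.85,-0.346,-1],[0.006,-0.12,0.016,-0.34,-0.85,-0.346,-1],[0.006,-0.12,0.016,-0.34,-0.85,-0.346,-1]]]'
python3 -m jog '[[[0.063,-0.062,0,-0.114,-0.125,-0.582,-1],[0.063,-0.062,0,-0.114,-0.125,-0.582,-1],[0.063,-0.062,0,-0.114,-0.125,-0.582,-1],[0.063,-0.062,0,-0.114,-0.125,-0.582,-1]]]'
python3 -m jog '[[[0.063,-0.062,0,-0.114,-0.125,-0.582,-1],[0.063,-0.062,0,-0.114,-0.125,-0.582,-1],[0.063,-0.062,0,-0.114,-0.125,-0.582,-1],[0.063,-0.062,0,-0.114,-0.125,-0.582,-1]]]'
python3 -m jog '[[[0.062,-0.062,0,-0.168,-0.03,-0.665,-1],[0.062,-0.062,0,-0.168,-0.03,-0.665,-1],[0.062,-0.062,0,-0.168,-0.03,-0.665,-1],[0.062,-0.062,0,-0.168,-0.03,-0.665,-1]]]'
python3 -m jog '[[[0.062,-0.062,0,-0.168,-0.03,-0.665,-1],[0.062,-0.062,0,-0.168,-0.03,-0.665,-1],[0.062,-0.062,0,-0.168,-0.03,-0.665,-1],[0.062,-0.062,0,-0.168,-0.03,-0.665,-1]]]'
python3 - <<'E'
from h import *
from ik import rot
def T(psi,t,G):return np.array(G)-.1547*rot(psi,t).as_matrix()[:,2]
plan([(-100,50,(.62,0.,.35)),(-100,28,T(-100,28,(.633,-.148,.18)))])
print(bot.get_state()['q'])
E
```

```text
time_s: 27.95
tcp_pos: [0.4978, 0.1498, 0.3715]
tcp_rot: [-0.007, 0.219, 0.976, -0.003]
contact_force: [-1.1, 0.5, -1.2]
width: 0.049
gripper_force: 52.6
time_s: 28.28
tcp_pos: [0.5237, 0.1267, 0.3703]
tcp_rot: [0.028, 0.363, 0.931, -0.024]
contact_force: [-0.0, 1.0, -2.8]
width: 0.0487
gripper_force: 52.7
time_s: 28.62
tcp_pos: [0.549, 0.1018, 0.3701]
tcp_rot: [0.065, 0.499, 0.863, -0.045]
contact_force: [0.6, 0.5, -2.0]
width: 0.0493
gripper_force: 52.7
time_s: 28.95
tcp_pos: [0.5741, 0.0772, 0.3698]
tcp_rot: [0.086, 0.638, 0.76, -0.09]
contact_force: [-0.6, 1.0, -2.4]
width: 0.0492
gripper_force: 52.8
time_s: 29.28
tcp_pos: [0.5991, 0.052, 0.3698]
tcp_rot: [0.103, 0.756, 0.633, -0.132]
contact_force: [-0.6, 0.4, -1.6]
width: 0.0489
gripper_force: 52.9
(-100, 50) [0.62 0.   0.35] : 1 call(s) of [0.052, -0.13, -0.049, -0.686, 0.101, 0.01]
(-100, 28) [ 0.657 -0.013  0.253] : 1 call(s) of [0.092, -0.034, -0.243, -0.722, 0.127, 0.0]
[-0.72735959  0.80210569  1.01670651  1.60283581 -0.36424681  1.1008681
  0.12675899]
```

```bash
python3 -m jog '[[[0.052,-0.13,-0.049,-0.686,0.101,0.01,-1],[0.052,-0.13,-0.049,-0.686,0.101,0.01,-1],[0.052,-0.13,-0.049,-0.686,0.101,0.01,-1],[0.052,-0.13,-0.049,-0.686,0.101,0.01,-1],[0.052,-0.13,-0.049,-0.686,0.101,0.01,-1]]]'
python3 -m jog '[[[0.092,-0.034,-0.1,-0.25,0.04,0,-1],[0.092,-0.034,-0.15,-0.5,0.08,0,-1],[0.092,-0.034,-0.2,-0.722,0.127,0,-1],[0.092,-0.034,-0.243,-0.722,0.127,0,-1],[0.092,-0.034,-0.243,-0.722,0.127,0,-1],[0.092,-0.034,-0.243,-0.722,0.127,0,-1]]]'
python3 - <<'E'
from h import *
np.set_printoptions(precision=4,suppress=True)
print(rv()[1],bot.get_state()['q']);go(-100,28,(.633,-.148,.085))
# bright base in top view, around expected
c,im=shot("top","t11");shot("scene","s11")
K=c["intrinsics"];E=np.linalg.inv(c["extrinsics"])
u=K@(E[:3]@[.633,-.151,.2,1]);u=u[:2]/u[2];print(u)
g=cv2.cvtColor(im,cv2.COLOR_RGB2GRAY)
x,y=map(int,u);print(g[y-12:y+13:2,x-20:x+21:2])
E
```

```text
time_s: 29.7
tcp_pos: [0.6198, 0.0004, 0.3499]
tcp_rot: [0.22, 0.719, 0.605, -0.26]
contact_force: [0.7, -0.3, -1.4]
width: 0.0491
gripper_force: 52.9
time_s: 30.2
tcp_pos: [0.6565, -0.0144, 0.2541]
tcp_rot: [0.332, 0.657, 0.551, -0.393]
contact_force: [-0.4, -1.1, -0.4]
width: 0.0494
gripper_force: 53.0
[ 0.6332 -0.1489  0.1812] [-0.7137  1.2705  1.2374  1.519  -0.063   0.9674 -0.0442]
turn/30 [-0.003  0.007 -0.003] deg 0.2
TCP [ 0.6567 -0.0135  0.1576] shift/.4 [ 0.001  0.002 -0.241]
[337.6382 120.2607]
[[ 34  34  36  35  35  34  35  44  97 119 135 154 162 164 164 164 168 166
  167 165 170]
 [ 34  32  33  38  43  45  31  38 121 148 128 123 155 170 168 169 170 170
  171 169 171]
 [ 36  36  42 117 141 135  75  33  81 228 249 235 229 215 179 176 176 176
  172 175 173]
 [ 37  36  70 162 173 172 153 120 143 233 243 243 247 249 213 167 168 173
  173 171 172]
 [ 37  37  97 175 177 177 164 157 180 237 240 239 239 243 247 162 116 154
  165 162 161]
 [ 32  33  97 175 175 171 145 170 218 241 240 240 239 239 249 235 111 105
  109 108 108]
 [ 34  33  93 175 177 154 129 192 238 242 241 241 240 239 245 238 107  98
   96  99  98]
 [ 37  41  59 123 152 111 170 239 240 239 240 240 240 240 250 238  97  91
   93  95  94]
 [ 31  39  40  49  85  79 145 244 244 240 240 240 240 240 246 208  86  83
   91  96 116]
 [ 26  31  41  36  46  62  82 206 250 244 243 241 243 248 229 118  49  53
   71 129 153]
 [ 81  40  33  37  39  42  75 139 227 242 250 245 237 203 142  97  96  99
  130 158 155]
 [220 150  49  44  42  42  73 149 164 167 171 167 155 123 121 125 119 123
  159 154 156]
 [219 197  97  51  46  42  42  62 100 135 161 145 117 126 125 122 108 111
  164 155 153]]
```

```bash
python3 -m jog '[[[0,0.002,-0.08,0,0,0,-1],[0,0.002,-0.14,0,0,0,-1],[0,0.002,-0.14,0,0,0,-1]]]'
python3 -m jog '[[[0,0,-0.05,0,0,0,-1],[0,0,-0.085,0,0,0,-1],[0,0,-0.103,0,0,0,-1],[0,0,-0.103,0,0,0,-1]]]'
python3 -c "
from h import *
print(rv()[1],bot.get_state()['moment'])"
```

```text
time_s: 30.55
tcp_pos: [0.6558, -0.0132, 0.1952]
tcp_rot: [0.33, 0.658, 0.551, -0.393]
contact_force: [-0.1, 0.4, -3.4]
width: 0.049
gripper_force: 53.0
time_s: 30.88
tcp_pos: [0.6563, -0.0138, 0.1566]
tcp_rot: [0.333, 0.657, 0.55, -0.393]
contact_force: [0.3, 0.4, -1.9]
width: 0.0492
gripper_force: 53.0
[ 0.63296127 -0.14843038  0.08402323] [ 1.20349328 -0.19405961  0.00833187]
```

```bash
python3 -m jog '[[[0,0,-0.008,0,0,0,-1],[0,0,-0.008,0,0,0,-1],[0,0,-0.008,0,0,0,0.5],[0,0,-0.008,0,0,0,0.5],[0,0,-0.008,0,0,0,0.5],[0,0,-0.008,0,0,0,0.5],[0,0,-0.008,0,0,0,0.5],[0,0,0.05,0,0,0,0.5],[0,0,0.12,0,0,0,0.5],[0,0,0.2,0,0,0,0.5],[0,0,0.28,0,0,0,0.5],[0,0,0.35,0,0,0,0.5],[0,0,0.4,0,0,0,0.5],[0,0,0.4,0,0,0,0.5]]]'
python3 - <<'E'
from h import *
from ik import fk,P,sim,rot
np.set_printoptions(precision=3,suppress=True)
shot("scene","s12");shot("top","t12")
print(rv()[:2],bot.get_state()['q'])
W=[(-100,60,(.62,0.05,.36)),(-60,85,(.55,0.05,.36)),(-5,90,(.46,-.1,.36))]
plan(W);q=bot.get_state()['q']
for psi,t,X in W:
    q,e,a=sim(q,np.array(X),rot(psi,t));print(q.round(2),round(e,4),round(a,3))
E
```

```text
time_s: 32.05
tcp_pos: [0.6566, -0.0154, 0.3239]
tcp_rot: [0.337, 0.658, 0.548, -0.391]
contact_force: [0.2, -1.0, 1.4]
width: 0.0638
gripper_force: 0.0
(array([ 0.656, -0.014,  0.318]), array([ 0.633, -0.149,  0.245])) [-0.717  1.179  1.258  1.491  0.009  1.028 -0.022]
(-100, 60) [0.62 0.05 0.36] : 2 call(s) of [-0.045, 0.08, 0.053, 0.526, -0.086, 0.002]
(-60, 85) [0.55 0.05 0.36] : 2 call(s) of [-0.087, 0.0, 0.0, 0.419, 0.074, 0.656]
(-5, 90) [ 0.46 -0.1   0.36] : 2 call(s) of [-0.113, -0.188, 0.0, 0.047, 0.073, 0.916]
[-0.74  0.88  1.06  1.53 -0.24  1.11  0.05] 0.0 0.0
[-0.56  0.58  0.65  1.79 -0.35  0.85  0.76] 0.0 0.0
[-0.07  0.41  0.34  2.01 -0.2   0.76  1.88] 0.0 0.0
```

```bash
python3 -m jog '[[[-0.045,0.08,0.053,0.526,-0.086,0,0.5],[-0.045,0.08,0.053,0.526,-0.086,0,0.5],[-0.045,0.08,0.053,0.526,-0.086,0,0.5],[-0.045,0.08,0.053,0.526,-0.086,0,0.5]]]'
python3 -m jog '[[[-0.045,0.08,0.053,0.526,-0.086,0,1],[-0.045,0.08,0.053,0.526,-0.086,0,1],[-0.045,0.08,0.053,0.526,-0.086,0,1],[-0.045,0.08,0.053,0.526,-0.086,0,1]]]'
python3 - <<'E'
from h import *
from ik import fk,P,sim,rot
np.set_printoptions(precision=3,suppress=True)
W=[(-50,85,(.52,0.15,.36)),(-2,90,(.43,.26,.33))]
plan(W);q=bot.get_state()['q']
for psi,t,X in W:
    q,e,a=sim(q,np.array(X),rot(psi,t));print(q.round(2),round(e,4),round(a,3))
E
```

```text
time_s: 32.48
tcp_pos: [0.638, 0.0173, 0.3383]
tcp_rot: [0.252, 0.706, 0.59, -0.299]
contact_force: [-1.4, -1.1, 0.3]
width: 0.0639
gripper_force: 0.0
time_s: 32.82
tcp_pos: [0.62, 0.0482, 0.3595]
tcp_rot: [0.166, 0.741, 0.619, -0.2]
contact_force: [-0.6, -2.1, -0.0]
width: 0.0856
gripper_force: 0.0
(-50, 85) [0.52 0.15 0.36] : 2 call(s) of [-0.125, 0.127, 0.001, 0.419, 0.11, 0.823]
(-2, 90) [0.43 0.26 0.33] : 2 call(s) of [-0.113, 0.138, -0.037, 0.038, 0.077, 0.799]
[-0.74  0.56  0.63  1.83 -0.33  0.83  0.72] 0.0 0.0
[-0.8   0.5   0.33  1.96 -0.23  0.72  1.2 ] 0.0 0.0
```

```bash
python3 -m jog '[[[-0.125,0.127,0,0.419,0.11,0.823,1],[-0.125,0.127,0,0.419,0.11,0.823,1],[-0.125,0.127,0,0.419,0.11,0.823,1],[-0.125,0.127,0,0.419,0.11,0.823,1],[-0.125,0.127,0,0.419,0.11,0.823,1]]]'
python3 -m jog '[[[-0.125,0.127,0,0.419,0.11,0.823,1],[-0.125,0.127,0,0.419,0.11,0.823,1],[-0.125,0.127,0,0.419,0.11,0.823,1],[-0.125,0.127,0,0.419,0.11,0.823,1],[-0.125,0.127,0,0.419,0.11,0.823,1]]]'
python3 -m jog '[[[-0.113,0.138,-0.037,0.038,0.077,0.799,1],[-0.113,0.138,-0.037,0.038,0.077,0.799,1],[-0.113,0.138,-0.037,0.038,0.077,0.799,1],[-0.113,0.138,-0.037,0.038,0.077,0.799,1],[-0.113,0.138,-0.037,0.038,0.077,0.799,1]]]'
python3 -m jog '[[[-0.113,0.138,-0.037,0.038,0.077,0.799,1],[-0.113,0.138,-0.037,0.038,0.077,0.799,1],[-0.113,0.138,-0.037,0.038,0.077,0.799,1],[-0.113,0.138,-0.037,0.038,0.077,0.799,1],[-0.113,0.138,-0.037,0.038,0.077,0.799,1]]]'
cat >> h.py <<'E'
def proj(c,X):
    u=c["intrinsics"]@(np.linalg.inv(c["extrinsics"])[:3]@np.r_[X,1]);return u[:2]/u[2]
E
python3 - <<'E'
from h import *
np.set_printoptions(precision=4,suppress=True,linewidth=160)
c,im=shot("wrist","w13");print(rv()[:2],bot.get_state()['q'])
u=proj(c,[.352,.288,.05]);print(u)
hsv=cv2.cvtColor(im,cv2.COLOR_RGB2HSV)
x,y=np.clip(u,0,[500,370]).astype(int)
print(hsv[max(y-40,0):y+41:8,x,:].tolist());print(hsv[y,x-50:x+51:10].tolist())
cv2.imwrite("pics/w13b.png",im[:,:,::-1])
E
```

```text
time_s: 33.23
tcp_pos: [0.5699, 0.0992, 0.3593]
tcp_rot: [0.105, 0.598, 0.786, -0.113]
contact_force: [0.1, -1.1, -0.5]
width: 0.0852
gripper_force: 0.0
time_s: 33.65
tcp_pos: [0.5206, 0.1497, 0.359]
tcp_rot: [0.039, 0.423, 0.905, -0.019]
contact_force: [0.5, -1.4, 0.5]
width: 0.0854
gripper_force: 0.0
time_s: 34.07
tcp_pos: [0.4756, 0.206, 0.3436]
tcp_rot: [0.019, 0.226, 0.974, -0.011]
contact_force: [-0.1, -0.1, -0.3]
width: 0.0855
gripper_force: 0.0
time_s: 34.48
tcp_pos: [0.4307, 0.2613, 0.3291]
tcp_rot: [-0.001, 0.019, 1.0, -0.001]
contact_force: [0.3, 0.3, -0.7]
width: 0.0854
gripper_force: 0.0
(array([0.4309, 0.261 , 0.3293]), array([0.4306, 0.2609, 0.1746])) [-0.8101  0.5051  0.3251  1.9399 -0.2325  0.7345  1.1823]
[282.6189  79.101 ]
[[11, 152, 87], [12, 151, 86], [10, 152, 87], [9, 152, 84], [22, 146, 242], [22, 149, 243], [22, 147, 243], [22, 149, 242], [10, 154, 101], [11, 164, 126], [10, 153, 117]]
[[13, 154, 126], [13, 157, 125], [9, 155, 125], [11, 156, 93], [11, 160, 91], [22, 149, 243], [22, 147, 240], [23, 145, 245], [11, 161, 79], [9, 151, 86], [11, 159, 93]]
```

View pics/w13.png

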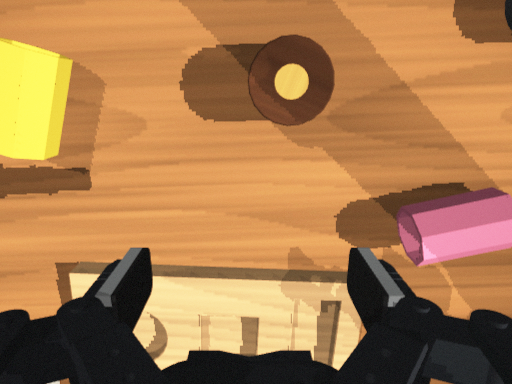

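```bash
python3 -m jog '[[[-0.02,0.06,-0.1,0,0,0,1],[-0.02,0.06,-0.1,0,0,0,1],[-0.02,0.06,-0.1,0,0,0,1]]]'
cat >> h.py <<'E'
def disc(f,near):
    c,im=load(f);hsv=cv2.cvtColor(im,cv2.COLOR_RGB2HSV)
    m=((hsv[...,0]>18)&(hsv[...,0]<27)&(hsv[...,1]>110)&(hsv[...,1]<180)&(hsv[...,2]>215)).astype(np.uint8)
    yy,xx=np.mgrid[:384,:512];m[np.hypot(xx-near[0],yy-near[1])>30]=0
    n,l,st,ce=cv2.connectedComponentsWithStats(m);j=1+np.argmax(st[1:,4]);return c,ce[j],st[j,4]
E
python3 - <<'E'
from h import *
np.set_printoptions(precision=4,suppress=True,linewidth=160)
c,im=shot("wrist","w14");print(rv()[:2])
a=disc("w13",(291,81));b=disc("w14",proj(c,plane(a[0],a[1],.05)));print(a[1:],b[1:])
print(tri([(a[0],a[1]),(b[0],b[1])]),plane(a[0],a[1],.05),plane(b[0],b[1],.05))
# pocket in w1: canny edge points near (177,235)
c1,i1=load("w1");g=cv2.GaussianBlur(cv2.cvtColor(i1,cv2.COLOR_RGB2GRAY),(3,3),0)
print(g[235,135:220:3]);print(g[195:275:3,177])
e=cv2.Canny(g,20,50);P=np.argwhere(e[200:272,140:215])[:,::-1]+[140,200];d=np.hypot(*(P-[177,235]).T);print(len(P),np.histogram(d,bins=range(0,50,3)))
E
```

```text
time_s: 34.78
tcp_pos: [0.421, 0.2864, 0.2879]
tcp_rot: [-0.003, 0.017, 1.0, -0.001]
contact_force: [0.1, -0.7, -0.6]
width: 0.0855
gripper_force: 0.0
(array([0.422 , 0.2856, 0.2893]), array([0.4214, 0.2854, 0.1346]))
(array([291.0946,  81.162 ]), np.int32(920)) (array([258.1583, 100.2374]), np.int32(1289))
(array([0.3536, 0.2941, 0.0486]), np.float64(1.6773320451997352e-05)) [0.3536 0.2939 0.05  ] [0.3535 0.2941 0.05  ]
[204 206 205 206 205 170 174 186 206 205 206 206 206 207 203 201 201 202 201 198 117 118 118 119 193 196 197 199 201]
[218 215 213 209 216 200 215 206 207 199 211 207 203 203 208 208 207 214 218 214 122  94 154 214 224 215 204]
590 (array([  0,   0,   0,   2,  13,  37,  58,  63,  98, 136,  54,  48,  45,  22,  12,   2]), array([ 0,  3,  6,  9, 12, 15, 18, 21, 24, 27, 30, 33, 36, 39, 42, 45, 48]))
```

```bash
python3 -m jog '[[[-0.1,0.022,0,0,0,0,1],[-0.17,0.022,0,0,0,0,1],[-0.17,0.022,-0.08,0,0,0,1],[-0.17,0.022,-0.16,0,0,0,1],[-0.17,0.022,-0.22,0,0,0,1],[-0.17,0.022,-0.236,0,0,0,1],[-0.17,0.022,-0.236,0,0,0,1]]]'
python3 -c "
from h import *
print(rv()[1],bot.get_state()['q'])"
```

```text
time_s: 35.42
tcp_pos: [0.3548, 0.2938, 0.1953]
tcp_rot: [-0.001, 0.018, 1.0, -0.0]
contact_force: [-0.2, 0.7, 1.0]
width: 0.0855
gripper_force: 0.0
[0.35442018 0.29375476 0.04063454] [-0.85939298  0.69109587  0.17944386  2.15345791 -0.36669491  0.32705915
  1.1635847 ]
```

```bash
python3 -m jog '[[[0,0,0,0,0,0,-1],[0,0,0,0,0,0,-1],[0,0,0,0,0,0,-1],[0,0,0,0,0,0,-1],[0,0,0,0,0,0,-1],[0,0,0,0,0,0,-1],[0,0,0.1,0,0,0,-1],[0,0,0.2,0,0,0,-1],[0,0,0.3,0,0,0,-1],[0,0,0.3,0,0,0,-1],[0,0,0.3,0,0,0,-1]]]' 40
python3 - <<'E'
from h import *
np.set_printoptions(precision=4,suppress=True,linewidth=160)
print(rv()[:2]);c,_=load("w1");p=plane(c,(177.5,236),.022);print(p,(p+[.0684,-.009,.289-.022]-rv()[0])/.4)
for px in ((259,240),(331,245)):print(plane(c,px,.022))
E
```

```text
time_s: 36.33
tcp_pos: [0.3542, 0.2951, 0.3183]
tcp_rot: [0.002, 0.016, 1.0, 0.003]
contact_force: [-0.6, 0.1, -2.6]
width: 0.0605
gripper_force: 46.6
(array([0.3542, 0.2951, 0.3183]), array([0.3548, 0.2961, 0.1637]))
[0.5897 0.1413 0.022 ] [ 0.7596 -0.4069 -0.0734]
[0.5944 0.2346 0.022 ]
[0.6005 0.3177 0.022 ]
```

```bash
python3 -m jog '[[[0.09,-0.05,0,0,0,0,-1],[0.18,-0.1,0,0,0,0,-1],[0.27,-0.15,0,0,0,0,-1],[0.36,-0.2,0,0,0,0,-1],[0.45,-0.25,0,0,0,0,-1],[0.54,-0.3,0,0,0,0,-1],[0.63,-0.35,-0.03,0,0,0,-1],[0.7,-0.38,-0.06,0,0,0,-1],[0.76,-0.407,-0.073,0,0,0,-1],[0.76,-0.407,-0.073,0,0,0,-1],[0.76,-0.407,-0.073,0,0,0,-1]]]'
cat >> h.py <<'E'
def rim(im,cen,rmin,rmax,thr=12):
    """outermost edge along each direction about cen, then a robust ellipse"""
    g=cv2.GaussianBlur(cv2.cvtColor(im,cv2.COLOR_RGB2GRAY),(5,5),0).astype(np.float32);pts=[]
    for a in np.radians(range(0,360,4)):
        rr=np.arange(rmin,rmax,.5);xs=(cen[0]+rr*np.cos(a)).astype(np.float32)[None];ys=(cen[1]+rr*np.sin(a)).astype(np.float32)[None]
        v=cv2.remap(g,xs,ys,cv2.INTER_LINEAR)[0];d=np.abs(np.convolve(v,[1,1,0,-1,-1],'valid'))/2;k=np.nonzero(d>thr)[0]
        if len(k):
            k=k[-1];lo=max(k-4,0);k=lo+np.argmax(d[lo:k+1]);pts.append((a,rr[k+2],xs[0,k+2],ys[0,k+2]))
    return np.array(pts)
E
python3 - <<'E'
from h import *
np.set_printoptions(precision=4,suppress=True,linewidth=160)
c,im=shot("wrist","w15");print(rv()[:2])
u=proj(c,[.5897,.1413,.022]);print(u)
P=rim(im,u,25,52)
print(np.c_[np.degrees(P[:,0]),P[:,1]].round(0).astype(int).tolist())
X=np.array([plane(c,p,.022)[:2] for p in P[:,2:]])
k=np.ones(len(X),bool)
for _ in range(6):
    A=np.c_[2*X[k],np.ones(k.sum())];s=np.linalg.lstsq(A,(X[k]**2).sum(1),rcond=None)[0];cx=s[:2];rad=np.sqrt(s[2]+cx@cx);d=np.hypot(*(X-cx).T)-rad;k=np.abs(d)<max(2*np.median(np.abs(d[k])),.001)
print(cx,rad,k.sum())
E
```

```text
time_s: 37.25
tcp_pos: [0.658, 0.13, 0.2833]
tcp_rot: [-0.003, 0.018, 1.0, 0.0]
contact_force: [-0.2, 0.2, -2.7]
width: 0.0606
gripper_force: 46.3
(array([0.6571, 0.1317, 0.2841]), array([0.6561, 0.132 , 0.1294]))
[261.4752  97.8427]
[[0, 48], [4, 48], [8, 48], [12, 48], [16, 48], [20, 48], [24, 48], [28, 48], [32, 48], [36, 48], [40, 48], [44, 48], [48, 48], [52, 48], [56, 48], [60, 48], [64, 48], [68, 48], [72, 48], [76, 48], [80, 49], [84, 49], [88, 49], [92, 49], [96, 50], [100, 50], [104, 50], [108, 50], [112, 50], [116, 50], [120, 50], [124, 50], [128, 50], [132, 50], [136, 50], [140, 50], [144, 50], [148, 50], [152, 50], [156, 50], [160, 50], [164, 50], [168, 50], [172, 50], [176, 50], [180, 50], [184, 50], [188, 50], [204, 36], [208, 37], [212, 36], [224, 50], [228, 50], [232, 50], [236, 50], [240, 50], [244, 50], [248, 50], [252, 50], [256, 50], [260, 48], [264, 48], [268, 44], [272, 41], [276, 50], [280, 50], [284, 50], [288, 50], [292, 50], [296, 50], [300, 50], [304, 50], [308, 50], [312, 50], [316, 50], [320, 50], [324, 50], [328, 50], [332, 50], [336, 49], [340, 49], [344, 48], [348, 48], [352, 48], [356, 48]]
[0.5906 0.1406] 0.032383228447042965 78
```

```bash
cat >> h.py <<'E'
def fitc(c,P,z):
    X=np.array([plane(c,p,z)[:2] for p in P]);k=np.ones(len(X),bool)
    for _ in range(8):
        A=np.c_[2*X[k],np.ones(k.sum())];s=np.linalg.lstsq(A,(X[k]**2).sum(1),rcond=None)[0];cx=s[:2];rad=np.sqrt(s[2]+cx@cx);d=np.hypot(*(X-cx).T)-rad;k=np.abs(d)<max(2*np.median(np.abs(d[k])),.001)
    return cx,rad,k.sum(),len(k)
E
python3 - <<'E'
from h import *
np.set_printoptions(precision=4,suppress=True,linewidth=160)
c,im=load("w15");cx=[.5906,.1406]
for thr in(8,12,18,18):
    u=proj(c,[*cx,.022]);P=rim(im,u,38,60,thr);cx,rad,n,N=fitc(c,P[:,2:],.022);print(thr,u,cx,rad,n,N)
print(np.c_[np.degrees(P[:,0]),P[:,1]].round(0).astype(int)[::2].tolist())
E
```

```text
8 [260.4564  99.2869] [0.5898 0.1403] 0.03310747844353417 90 90
12 [260.0369  98.0366] [0.5898 0.1402] 0.032976305316954536 90 90
18 [259.8944  98.0086] [0.5898 0.1401] 0.03287398931512599 83 83
18 [259.7182  98.0501] [0.5898 0.1401] 0.032885108372973246 81 81
[[0, 50], [8, 49], [16, 49], [24, 49], [32, 49], [40, 49], [48, 50], [56, 49], [64, 49], [72, 48], [80, 49], [88, 49], [96, 49], [104, 50], [112, 50], [120, 50], [128, 50], [136, 50], [156, 49], [164, 50], [180, 50], [204, 50], [212, 51], [220, 52], [228, 52], [236, 52], [244, 53], [252, 53], [260, 53], [268, 54], [276, 54], [284, 54], [292, 54], [300, 53], [308, 52], [316, 52], [324, 52], [332, 51], [340, 50], [348, 50], [356, 50]]
```

```bash
python3 -m jog '[[[-0.1,0.02,0,0,0,0,-1],[-0.164,0.02,0,0,0,0,-1],[-0.164,0.02,-0.08,0,0,0,-1],[-0.164,0.02,-0.13,0,0,0,-1],[-0.164,0.02,-0.15,0,0,0,-1],[-0.164,0.02,-0.15,0,0,0,-1]]]'
for i in 1 2 3; do python3 -m jog '[[[0,0,0,0,0,0,-1]]]' >/dev/null; python3 -c "
from h import *
print(rv()[1],bot.get_state()['contact_force'],rv()[2][:,2].round(4))"; done
```

```text
time_s: 37.8
tcp_pos: [0.5905, 0.1411, 0.2245]
tcp_rot: [-0.004, 0.016, 1.0, 0.001]
contact_force: [0.1, 0.3, -2.8]
width: 0.0606
gripper_force: 46.4
[0.59198064 0.14099869 0.07207319] [ 1.21866299  1.08919422 -2.55269933] [-0.0015  0.0024 -1.    ]
[0.59317772 0.1406556  0.07311482] [ 0.20486582  0.07674173 -1.95915689] [ 0.0012  0.0026 -1.    ]
[0.59330068 0.14046404 0.07323732] [-0.40131039 -0.21787829 -2.76930663] [ 0.0015  0.0026 -1.    ]
```

```bash
python3 -m jog '[[[-0.006,-0.001,-0.01,0,0,0,-1],[-0.006,-0.001,-0.02,0,0,0,-1],[-0.006,-0.001,-0.03,0,0,0,-1],[-0.006,-0.001,-0.035,0,0,0,-1],[-0.006,-0.001,-0.035,0,0,0,-1],[-0.006,-0.001,-0.035,0,0,0,-1]]]'
python3 -c "
from h import *
print(rv()[1],bot.get_state()['contact_force'],rv()[2][:,2].round(4))"
```

```text
time_s: 38.55
tcp_pos: [0.59, 0.1395, 0.2122]
tcp_rot: [-0.001, 0.017, 1.0, 0.001]
contact_force: [-0.7, 0.5, -2.4]
width: 0.0603
gripper_force: 46.4
[0.58969846 0.13975876 0.05752695] [-0.68192374  0.50412659 -2.37721473] [-0.0019  0.0018 -1.    ]
```

```bash
python3 -m jog '[[[0,0,-0.01,0,0,0,-1],[0,0,-0.018,0,0,0,-1],[0,0,-0.023,0,0,0,-1],[0,0,-0.023,0,0,0,-1]]]'
python3 -c "
from h import *
print(rv()[1],bot.get_state()['contact_force'],rv()[2][:,2].round(4))"
```

```text
time_s: 38.88
tcp_pos: [0.5901, 0.1394, 0.2057]
tcp_rot: [-0.001, 0.017, 1.0, 0.001]
contact_force: [-4.2, -0.4, 11.1]
width: 0.0608
gripper_force: 47.9
[0.58997005 0.13985577 0.05095499] [-4.16193587 -0.43883636 11.08469646] [-0.0011  0.003  -1.    ]
```

```bash
python3 -m jog '[[[0,0,0,0,0,0,0.9],[0,0,0,0,0,0,0.9],[0,0,0,0,0,0,0.9],[0,0,0,0,0,0,0.9],[0,0,0.1,0,0,0,0.9],[0,0,0.15,0,0,0,1],[0.1,-0.01,0.2,0,0,0,1],[0.168,-0.02,0.2,0,0,0,1],[0.168,-0.02,0.2,0,0,0,1]]]'
python3 - <<'E'
from h import *
np.set_printoptions(precision=4,suppress=True,linewidth=160)
c,im=shot("wrist","w16");print(rv()[:2])
a=disc("w16",proj(c,[.59,.14,.058]));print(a[1:],plane(c,a[1],.058))
E
python3 -m jog '[[[0,0,0.1,0,0,0,1],[0,0.08,0.2,0,0,0,1],[0,0.08,0.2,0,0,0,1]]]'
python3 - <<'E'
from h import *
np.set_printoptions(precision=4,suppress=True,linewidth=160)
c,im=shot("wrist","w17");print(rv()[:2])
b=disc("w17",proj(c,[.59,.14,.058]));print(b[1:],plane(c,b[1],.058))
c0,_=load("w16");a=disc("w16",proj(c0,[.59,.14,.058]));print(tri([(a[0],a[1]),(b[0],b[1])]))
E
```

```text
time_s: 39.63
tcp_pos: [0.6619, 0.1295, 0.2854]
tcp_rot: [0.005, 0.018, 1.0, 0.0]
contact_force: [0.4, -0.7, 0.1]
width: 0.0856
gripper_force: 0.0
(array([0.6594, 0.1301, 0.2838]), array([0.6598, 0.1302, 0.1291]))
(array([263.112 ,  82.7437]), np.int32(1518)) [0.5884 0.1407 0.058 ]
time_s: 39.93
tcp_pos: [0.6577, 0.1673, 0.3683]
tcp_rot: [0.003, 0.015, 1.0, 0.004]
contact_force: [0.0, 2.3, -0.1]
width: 0.0851
gripper_force: 0.0
(array([0.6573, 0.1685, 0.3677]), array([0.6582, 0.1698, 0.213 ]))
(array([209.4357,  91.521 ]), np.int32(739)) [0.5885 0.1407 0.058 ]
(array([0.5884, 0.1407, 0.058 ]), np.float64(2.819439282551841e-05))
```

```bash
python3 -m jog '[[[-0.09,-0.04,0,0,0,0,-1],[-0.174,-0.073,-0.05,0,0,0,-1],[-0.174,-0.073,-0.14,0,0,0,-1],[-0.174,-0.073,-0.22,0,0,0,-1],[-0.174,-0.073,-0.29,0,0,0,-1],[-0.174,-0.073,-0.32,0,0,0,-1],[-0.174,-0.073,-0.33,0,0,0,-1],[-0.174,-0.073,-0.33,0,0,0,-1]]]'
python3 -m jog '[[[0,0,-0.006,0,0,0,-1],[0,0,-0.012,0,0,0,-1],[0,0,-0.018,0,0,0,-1],[0,0,-0.018,0,0,0,-1]]]'
python3 -c "
from h import *
print(rv()[1],bot.get_state()['contact_force'],rv()[2][:,2].round(4))"
```

```text
time_s: 40.65
tcp_pos: [0.587, 0.1339, 0.2316]
tcp_rot: [-0.002, 0.017, 1.0, 0.001]
contact_force: [-2.0, 0.3, 5.7]
width: 0.0003
gripper_force: 2.7
time_s: 40.98
tcp_pos: [0.5869, 0.1335, 0.2313]
tcp_rot: [-0.001, 0.017, 1.0, 0.002]
contact_force: [-13.4, -1.4, 42.2]
width: -0.0001
gripper_force: 21.2
[0.58650687 0.13412655 0.07661143] [-13.41067207  -1.41185395  42.15114481] [-0.0028  0.0043 -1.    ]
```

```bash
python3 -m jog '[[[0,0,0.1,0,0,0,-1],[0,0,0.2,0,0,0,1],[-0.05,-0.1,0.25,0,0,0,1],[-0.1,-0.2,0.25,0,0,0,1],[-0.15,-0.3,0.25,0,0,0,1],[-0.2,-0.4,0.25,0,0,0,1],[-0.25,-0.5,0.25,0,0,0,1],[-0.29,-0.6,0.25,0,0,0,1],[-0.29,-0.7,0.25,0,0,0,1],[-0.29,-0.81,0.25,0,0,0,1],[-0.29,-0.81,0.25,0,0,0,1],[-0.29,-0.81,0.25,0,0,0,1]]]'
python3 - <<'E'
from h import *
np.set_printoptions(precision=4,suppress=True,linewidth=160)
c,im=shot("wrist","w18");print(rv()[:2],bot.get_state()["q"])
u=proj(c,[.404,-.188,.05]);hsv=cv2.cvtColor(im,cv2.COLOR_RGB2HSV);print(u)
# gray stripes: low-ish saturation, mid value
x,y=map(int,u);print(hsv[y-60:y+61:6,x].tolist())
m=((hsv[...,1]<100)&(hsv[...,2]<140)&(hsv[...,2]>60)).astype(np.uint8);m[250:]=0
n,l,st,ce=cv2.connectedComponentsWithStats(m)
for j in range(1,n):
    if st[j,4]>100:print(st[j],ce[j],cv2.minAreaRect(np.argwhere(l==j)[:,::-1].astype(np.float32)))
E
```

```text
time_s: 41.98
tcp_pos: [0.4696, -0.1959, 0.3244]
tcp_rot: [-0.001, 0.022, 1.0, -0.001]
contact_force: [-0.2, -0.3, 1.2]
width: 0.0858
gripper_force: 0.0
(array([ 0.4703, -0.1925,  0.324 ]), array([ 0.47  , -0.1924,  0.1693])) [ 0.1406  0.5164  0.3016  1.9333 -0.2225  0.7263  2.1041]
[256.5826  99.3469]
[[11, 152, 119], [10, 154, 119], [100, 13, 121], [110, 12, 128], [90, 12, 124], [8, 55, 121], [10, 158, 129], [11, 164, 126], [11, 154, 131], [11, 162, 126], [103, 15, 123], [93, 19, 122], [100, 13, 121], [10, 151, 133], [10, 151, 137], [11, 157, 135], [10, 156, 136], [110, 7, 117], [90, 17, 123], [90, 15, 117], [10, 161, 139]]
[ 214   47   61   30 1144] [243.8566  61.7622] ((243.8641815185547, 61.77547073364258), (19.411725997924805, 59.27947998046875), 79.3803482055664)
[ 222   93   59   28 1028] [251.4776 106.3988] ((251.447998046875, 106.4640121459961), (18.067432403564453, 57.06446075439453), 79.69515228271484)
[231 136  56  25 924] [258.4816 147.9351] ((258.4147644042969, 147.92919921875), (16.97389793395996, 54.74442672729492), 80.31121826171875)
[129 239  58  11 431] [158.0673 245.0464] ((157.5, 244.0), (57.0, 10.0), 0.0)
[234 241  50   9 299] [259.1839 246.1003] ((258.5, 245.0), (49.0, 8.0), -0.0)
```

```bash
python3 -m jog '[[[-0.02,0.06,-0.1,0,0,0,1],[-0.02,0.06,-0.1,0,0,0,1],[-0.02,0.06,-0.1,0,0,0,1],[-0.02,0.06,-0.1,0,0,0,1]]]' | head -2
cat >> h.py <<'E'
def stripes(f,box):
    c,im=load(f);hsv=cv2.cvtColor(im,cv2.COLOR_RGB2HSV);m=((hsv[...,1]<100)&(hsv[...,2]<140)&(hsv[...,2]>60)).astype(np.uint8)
    k=np.zeros_like(m);k[box[1]:box[3],box[0]:box[2]]=1;n,l,st,ce=cv2.connectedComponentsWithStats(m*k)
    j=[i for i in range(1,n) if st[i,4]>400];j.sort(key=lambda i:ce[i][1]);return c,[ce[i] for i in j],[cv2.minAreaRect(np.argwhere(l==i)[:,::-1].astype(np.float32))[1] for i in j]
E
python3 - <<'E'
from h import *
np.set_printoptions(precision=4,suppress=True,linewidth=160)
c,im=shot("wrist","w19");print(rv()[:2])
S=[]
for f in("w18","w19"):
    cc,_=load(f);u=proj(cc,[.402,-.186,.05]).astype(int)
    c_,ce,sz=stripes(f,(max(u[0]-80,0),max(u[1]-90,0),u[0]+80,u[1]+70));print(ce,sz);S.append((c_,ce))
    X=np.array([plane(c_,p,.05) for p in ce]);d=X[-1]-X[0];print(X,X.mean(0),"angle",np.degrees(np.arctan2(d[1],d[0])))
print([tri([(S[0][0],S[0][1][i]),(S[1][0],S[1][1][i])]) for i in range(min(len(S[0][1]),len(S[1][1])))])
E
```

```text
time_s: 42.37
tcp_pos: [0.464, -0.1647, 0.2842]
(array([ 0.4643, -0.1654,  0.2849]), array([ 0.4643, -0.1652,  0.1302]))
[array([243.8566,  61.7622]), array([251.4776, 106.3988]), array([258.4816, 147.9351])] [(19.411725997924805, 59.27947998046875), (18.067432403564453, 57.06446075439453), (16.97389793395996, 54.74442672729492)]
[[ 0.379  -0.1957  0.05  ]
 [ 0.4086 -0.1918  0.05  ]
 [ 0.4383 -0.1879  0.05  ]] [ 0.4086 -0.1918  0.05  ] angle 7.482524979639318
[array([188.8085,  69.0184]), array([199.444 , 121.6555]), array([210.6182, 169.1056])] [(23.088226318359375, 71.10659790039062), (21.207469940185547, 68.22557830810547), (19.65128517150879, 65.1923599243164)]
[[ 0.3789 -0.1953  0.05  ]
 [ 0.4086 -0.1914  0.05  ]
 [ 0.4377 -0.1866  0.05  ]] [ 0.4084 -0.1911  0.05  ] angle 8.376508152449693
[(array([ 0.3788, -0.1957,  0.0474]), np.float64(2.6447364131973322e-05)), (array([ 0.4088, -0.1918,  0.0477]), np.float64(4.9647319311684714e-06)), (array([ 0.4399, -0.1878,  0.0409]), np.float64(2.434313742913001e-05))]
```

Run:
```python
from h import *
p,g,m=rv();y=np.degrees(np.arctan2(-m[0,1],m[1,1]));print("yaw",y,"turn/30",(7.6-y)/30,"shift",(np.array([.4085,-.1916,.0415])-g)/.4)
```

```text
yaw -1.8071763287544338 turn/30 0.3135725442918144 shift [-0.13940067 -0.06589718 -0.22163281]
```

```bash
python3 -m jog '[[[-0.07,-0.066,0,0,0,0.15,1],[-0.139,-0.066,0,0,0,0.314,1],[-0.139,-0.066,-0.08,0,0,0.314,1],[-0.139,-0.066,-0.16,0,0,0.314,1],[-0.139,-0.066,-0.2,0,0,0.314,1],[-0.139,-0.066,-0.222,0,0,0.314,1],[-0.139,-0.066,-0.222,0,0,0.314,1]]]' | head -2
python3 -c "
from h import *
p,g,m=rv();print(g,np.degrees(np.arctan2(-m[0,1],m[1,1])),m[:,2])"
python3 -m jog '[[[0,0,0,0,0,0,-1],[0,0,0,0,0,0,-1],[0,0,0,0,0,0,-1],[0,0,0,0,0,0,-1],[0,0,0,0,0,0,-1],[0,0,0,0,0,0,-1],[0,0,0,0,0,0,-1],[0,0,0,0,0,0,-1]]]' 50
python3 -c "
from h import *
p,g,m=rv();print(g,np.degrees(np.arctan2(-m[0,1],m[1,1])),m[:,2])"
python3 -m jog '[[[0,0,0.1,0,0,0,-1],[0,0,0.2,0,0,0,-1],[0,0,0.25,0,0,0,-1],[0,0,0.25,0,0,0,-1]]]'
```

```text
time_s: 43.0
tcp_pos: [0.4083, -0.1926, 0.1947]
[ 0.40795467 -0.1923464   0.03996648] 7.497537424605101 [-0.00249827  0.00174863 -0.99999535]
time_s: 43.67
tcp_pos: [0.4085, -0.1923, 0.1965]
tcp_rot: [0.001, -0.066, 0.998, 0.0]
contact_force: [-0.5, -0.4, 5.9]
width: 0.0393
gripper_force: 51.6
[ 0.40864405 -0.19219912  0.0418239 ] 7.534930736327 [ 9.64936896e-04  5.80605159e-04 -9.99999366e-01]
time_s: 44.0
tcp_pos: [0.409, -0.1926, 0.2993]
tcp_rot: [0.003, -0.066, 0.998, -0.001]
contact_force: [0.5, -0.7, -2.7]
width: 0.0392
gripper_force: 52.4
```

```bash
python3 -m jog '[[[0,0.1,0.05,0,0,-0.1,-1],[0,0.2,0.05,0,0,-0.2,-1],[0.05,0.3,0.05,0,0,-0.3,-1],[0.1,0.4,0.05,0,0,-0.387,-1],[0.15,0.5,0.05,0,0,-0.387,-1],[0.2,0.6,0.05,0,0,-0.387,-1],[0.25,0.7,0.05,0,0,-0.387,-1],[0.3,0.8,0.05,0,0,-0.387,-1],[0.35,0.9,0.05,0,0,-0.387,-1],[0.4,0.98,0.05,0,0,-0.387,-1],[0.4,0.98,0.05,0,0,-0.387,-1]]]'
python3 -m jog '[[[0.08,0.09,0,0,0,0,-1],[0.16,0.18,-0.02,0,0,0,-1],[0.25,0.29,-0.05,0,0,0,-1],[0.25,0.29,-0.05,0,0,0,-1],[0.25,0.29,-0.05,0,0,0,-1]]]'
python3 - <<'E'
from h import *
np.set_printoptions(precision=4,suppress=True,linewidth=200)
c,im=shot("wrist","w20");p,g,m=rv();print(p,g,np.degrees(np.arctan2(-m[0,1],m[1,1])))
u=proj(c,[.6005,.3177,.022]);print(u)
for pt in([.6505,.3177],[.5505,.3177],[.6005,.3397],[.6005,.2957]):print(proj(c,[*pt,.022]))
g=cv2.cvtColor(im,cv2.COLOR_RGB2GRAY);x,y=map(int,u)
print(g[y,x-60:x+61:3]);print(g[max(y-90,0):y+91:4,x])
a=im[:,:,::-1][0:256,100:440];cv2.imwrite("pics/w20c.png",cv2.resize(a,None,fx=2.3,fy=2.3,interpolation=cv2.INTER_CUBIC))
E
```

```text
time_s: 44.92
tcp_pos: [0.5684, 0.2074, 0.3134]
tcp_rot: [-0.001, 0.032, 0.999, 0.003]
contact_force: [-0.2, 0.5, -2.1]
width: 0.0389
gripper_force: 52.3
time_s: 45.33
tcp_pos: [0.6678, 0.3229, 0.2893]
tcp_rot: [-0.003, 0.032, 0.999, 0.003]
contact_force: [-1.1, 1.7, -3.6]
width: 0.0391
gripper_force: 52.3
[0.667  0.3198 0.29  ] [0.6658 0.3201 0.1353] -3.7951071261797336
[232.1763 100.0253]
[237.6316 171.3314]
[225.9909  19.177 ]
[264.4355  97.8678]
[200.0036 102.1769]
[235 234 235 236 235 236 236 232 227 229 193 209 210 209 234 235 234 236 236 235 236 235 235 233 144 144 146 145 146 143 146 117 231 230 231 231 232 232 231 232 232]
[233 233 232 230 133 171 211 207 232 233 232 228 228 229 226 227 235 234 232 227 223 221 233 234 230 228 230 231 234 233 229 238 240 205  41  44  47  45  41  82  93  94  95  93  94  92]
```

View pics/w20c.png

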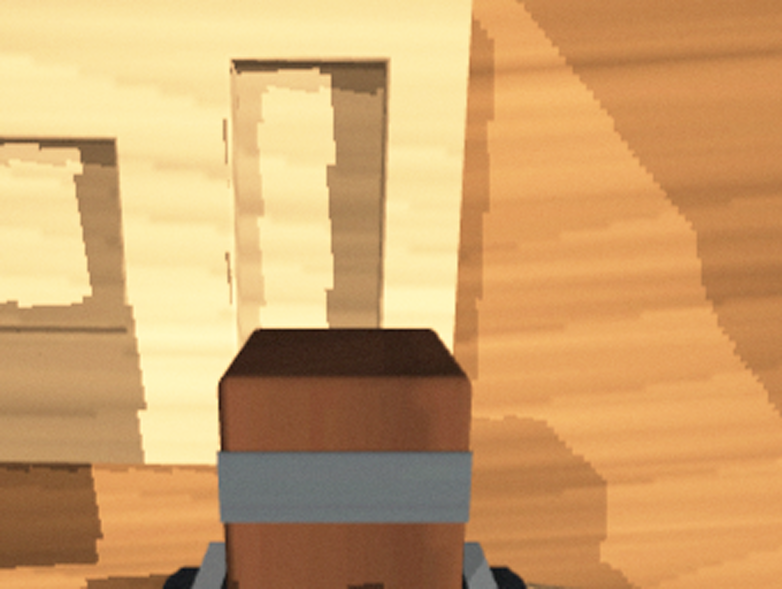

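```bash
cat > pk.py <<'E'
from h import *
np.set_printoptions(precision=4,suppress=True,linewidth=200)
c,im=load("w20");g=cv2.cvtColor(im,cv2.COLOR_RGB2GRAY).astype(float)
def line(pts):
    vx,vy,x0,y0=cv2.fitLine(np.array(pts,np.float32),cv2.DIST_HUBER,0,.01,.01).ravel();return (x0-40*vx,y0-40*vy),(x0+40*vx,y0+40*vy)
Rr=[];L=[];N=[]
for y in range(34,136):
    d=np.diff(g[y,252:282]);k=np.argmax(d);Rr.append((252+k+1,y))  # dark -> bright at right rim
    d=np.diff(g[y,192:212]);k=np.argmin(d)
    if d[k]<-12:L.append((192+k+.5+.5,y))                              # bright -> wall at left rim
for x in range(208,262):
    d=np.diff(g[12:36,x]);k=np.argmin(d);N.append((x,12+k+1))
W=lambda p:plane(c,p,.022)[:2]
E={}
for n,p in(("R",Rr),("L",L),("N",N)):
    a,b=line(p);a,b=W(a),W(b);d=b-a;E[n]=(a,d/np.linalg.norm(d));print(n,len(p),a,b,"ang",np.degrees(np.arctan2(d[1],d[0])))
rx=E["R"][1]*np.sign(E["R"][1][0]);lx=E["L"][1]*np.sign(E["L"][1][0])
ax=(rx+lx)/2;ax/=np.linalg.norm(ax);nn=np.array([-ax[1],ax[0]])
wR=(E["R"][0]@nn);wL=E["L"][0]@nn;wN=np.mean([W(p)@ax for p in N]);print("width",wR-wL,"yaw",np.degrees(np.arctan2(ax[1],ax[0])))
print("centre (near+50)",ax*(wN+.05)+nn*(wR+wL)/2)
E
python3 pk.py
```

```text
R 102 [0.6222 0.3401] [0.5704 0.344 ] ang 175.7054545542525
L 102 [0.5664 0.2994] [0.6179 0.2953] ang -4.613948493108328
N 54 [0.5529 0.2972] [0.5573 0.3484] ang 85.07984443451802
width 0.04486741029826563 yaw -4.454246969427919
centre (near+50) [0.605  0.3189]
```

```bash
python3 -m jog '[[[-0.09,-0.003,0,0,0,-0.023,-1],[-0.153,-0.003,0,0,0,-0.023,-1],[-0.153,-0.003,-0.08,0,0,-0.023,-1],[-0.153,-0.003,-0.13,0,0,-0.023,-1],[-0.153,-0.003,-0.15,0,0,-0.023,-1],[-0.153,-0.003,-0.15,0,0,-0.023,-1],[-0.153,-0.003,-0.15,0,0,-0.023,-1]]]' | head -1
for i in 1 2 3 4; do python3 -m jog '[[[0,0,0,0,0,0,-1]]]' >/dev/null; python3 -c "
from h import *
p,g,m=rv();print(p,g,m[:,2].round(4),np.degrees(np.arctan2(-m[0,1],m[1,1])))"; done
```

```text
time_s: 45.97
[0.60771254 0.31427287 0.2366858 ] [0.60793945 0.31468724 0.08198652] [ 0.0015  0.0027 -1.    ] -4.824465806095867
[0.60768053 0.31452394 0.2369894 ] [0.60796792 0.31501444 0.08229045] [ 0.0019  0.0032 -1.    ] -4.805661264325293
[0.60740235 0.31469205 0.23672505] [0.60757989 0.31517489 0.0820259 ] [ 0.0011  0.0031 -1.    ] -4.785006967552112
[0.60713119 0.31473931 0.23628273] [0.60716725 0.31517262 0.08158334] [ 2.0e-04  2.8e-03 -1.0e+00] -4.779833013984253
```

```bash
python3 -m jog '[[[-0.007,0.009,0,0,0,0.01,-1],[-0.007,0.009,-0.02,0,0,0.01,-1],[-0.007,0.009,-0.035,0,0,0.01,-1],[-0.007,0.009,-0.035,0,0,0.01,-1],[-0.007,0.009,-0.035,0,0,0.01,-1],[-0.007,0.009,-0.035,0,0,0.01,-1]]]' | head -1
for i in 1 2; do python3 -m jog '[[[0,0,0,0,0,0,-1]]]' >/dev/null; python3 -c "
from h import *
p,g,m=rv();print(p,g,m[:,2].round(4),np.degrees(np.arctan2(-m[0,1],m[1,1])),bot.get_state()['contact_force'])"; done
```

```text
time_s: 46.8
[0.60422603 0.31822855 0.22143872] [0.60411744 0.31854041 0.06673907] [-7.e-04  2.e-03 -1.e+00] -4.488463768518578 [ 0.2293084  -0.13845788 -3.60150074]
[0.6042249  0.31826853 0.22159829] [0.60413416 0.31860961 0.06689869] [-6.0e-04  2.2e-03 -1.0e+00] -4.48597928793813 [ 0.0156603  -0.40192256 -2.60240374]
```

Aligned; bottom about 25 mm. Lower into the pocket.

```bash
python3 -m jog '[[[0.001,0.001,-0.01,0,0,0,-1],[0.001,0.001,-0.018,0,0,0,-1],[0.001,0.001,-0.024,0,0,0,-1],[0.001,0.001,-0.024,0,0,0,-1]]]'
python3 -c "
from h import *
p,g,m=rv();print(p,g,m[:,2].round(4),np.degrees(np.arctan2(-m[0,1],m[1,1])),bot.get_state()['contact_force'])"
```

```text
time_s: 47.3
tcp_pos: [0.604, 0.3186, 0.2107]
tcp_rot: [-0.001, 0.039, 0.999, 0.001]
contact_force: [-0.4, -0.4, -3.5]
width: 0.0388
gripper_force: 52.4
[0.60401994 0.31862828 0.21072467] [0.60356407 0.31882808 0.05602547] [-0.0029  0.0013 -1.    ] -4.474770888707056 [-0.41590956 -0.43394787 -3.50577444]
```

```bash
python3 -m jog '[[[0,0,-0.008,0,0,0,-1],[0,0,-0.014,0,0,0,-1],[0,0,-0.018,0,0,0,-1],[0,0,-0.018,0,0,0,-1]]]'
python3 -c "
from h import *
p,g,m=rv();print(p,g)"
```

```text
time_s: 47.63
tcp_pos: [0.6045, 0.3187, 0.2048]
tcp_rot: [-0.001, 0.039, 0.999, 0.001]
contact_force: [0.1, 0.2, -1.3]
width: 0.0391
gripper_force: 52.6
[0.60448369 0.31869226 0.20478035] [0.60432275 0.31901941 0.05008078]
```

```bash
python3 -m jog '[[[0,0,-0.005,0,0,0,-1],[0,0,-0.005,0,0,0,-1],[0,0,-0.005,0,0,0,0.4],[0,0,-0.005,0,0,0,0.4],[0,0,-0.005,0,0,0,0.4],[0,0,-0.005,0,0,0,0.4],[0,0,0.1,0,0,0,0.4],[0,0,0.15,0,0,0,-1],[0,0,0.15,0,0,0,-1],[0,0,0.15,0,0,0,-1],[0,0,0.15,0,0,0,-1],[0,0,0.1,0,0,0,-1],[0,0,0.08,0,0,0,-1],[0,0,0.075,0,0,0,-1]]]'
python3 -c "
from h import *
p,g,m=rv();print(p,g)"
```

```text
time_s: 48.8
tcp_pos: [0.6034, 0.3185, 0.2317]
tcp_rot: [-0.003, 0.039, 0.999, -0.0]
contact_force: [-0.1, 0.1, 0.9]
width: 0.0003
gripper_force: 0.2
[0.60342277 0.3185078  0.23170161] [0.602454   0.31847825 0.07700464]
```

```bash
python3 -m jog '[[[0,0,-0.006,0,0,0,-1],[0,0,-0.012,0,0,0,-1],[0,0,-0.012,0,0,0,-1]]]'
python3 -c "
from h import *
p,g,m=rv();print(g)"
python3 -m jog '[[[0,0,0.1,0,0,0,-1],[0,0,0.2,0,0,0,-1],[0.1,-0.2,0.3,0,0,0,-1],[0,-0.3,0.35,0,0,0,-1],[-0.2,-0.4,0.35,0,0,0,-1],[-0.3,-0.5,0.35,0,0,0,-1],[-0.3,-0.6,0.35,0,0,0,1],[-0.3,-0.7,0.35,0,0,0,1],[-0.3,-0.8,0.35,0,0,0,1],[-0.3,-0.9,0.35,0,0,0,1],[-0.3,-1,0.35,0,0,0,1],[-0.3,-1,0.35,0,0,0,1],[-0.3,-1,0.35,0,0,0,1],[-0.3,-1,0.35,0,0,0,1]]]' | head -2
python3 - <<'E'
from h import *
shot("top","t21");shot("scene","s21");shot("wrist","w21")
a=load("s21")[1][150:330,110:390,::-1];b=load("t21")[1][110:180,160:410,::-1];w=load("w21")[1][:,:,::-1]
top=np.hstack([cv2.resize(a,(460,296)),cv2.resize(w,(340,255))[:296] if 0 else cv2.resize(w,(340,296))])
cv2.imwrite("pics/f.png",np.vstack([top,cv2.resize(b,(800,224),interpolation=cv2.INTER_CUBIC)]))
E
```

```text
time_s: 49.05
tcp_pos: [0.6035, 0.3183, 0.2316]
tcp_rot: [-0.003, 0.039, 0.999, 0.001]
contact_force: [-6.8, -2.4, 11.9]
width: 0.0
gripper_force: 6.1
[0.60259886 0.31853203 0.07688911]
time_s: 50.22
tcp_pos: [0.4824, -0.0901, 0.3706]
```

View pics/f.png

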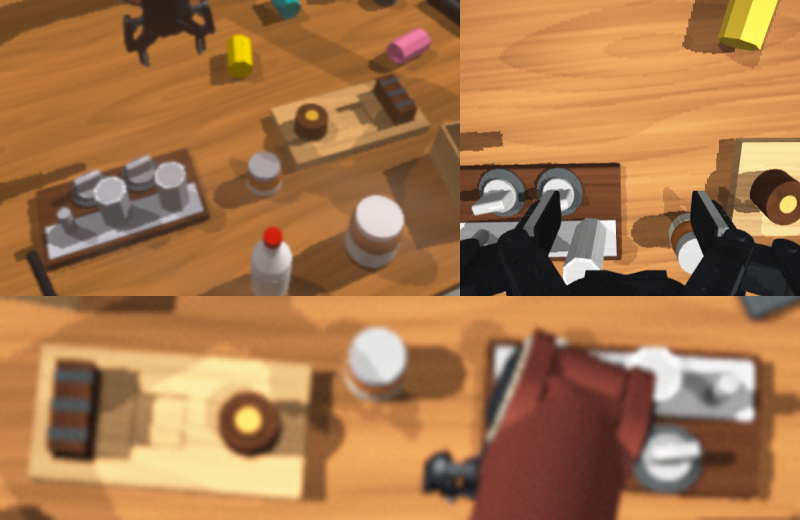

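Run:
```python
from h import *
cs,_=load("s21");ct,_=load("t21")
for n,(u,v) in(("mid",(111,188)),("plus",(172,174))):
    p=(110+u*280/460,150+v*180/296);print(n,[plane(cs,p,z).round(3) for z in(.1,.107)])
print("top mid",plane(ct,(160+657*250/800,110+(373-296)*70/224),.1).round(3))
t9,_=load("s12")
```

```text
mid [array([ 0.621, -0.248,  0.1  ]), array([ 0.626, -0.248,  0.107])]
plus [array([ 0.636, -0.149,  0.1  ]), array([ 0.64 , -0.15 ,  0.107])]
top mid [ 0.621 -0.255  0.1  ]
```

```bash
python3 -c "
from plant import finish_job
print(finish_job())"
```

```text
the job is handed in; nothing more can be done
None
```

I handed the job in at about 50 s: both bolts are turned home, both cups hang on their own pegs, and the round and long blocks are down in their pockets (I found no third cup or square block). While I hung the first cup, the robot's wrist rested briefly on the red-capped bottle at a force I could not measure, but the bottle stayed upright.

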